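Tighten the tester stand's nut with an adjustable wrench

TASK

The nut holding the round tester stand to the counter has worked loose. Lay the adjustable wrench flat on the stand with its jaws round the nut, roll the worm with light fingertip strokes (never forcing the worm or the jaw) until the jaws just fit, then turn the nut clockwise until its red stripe lines up with the stand's stripe, not past it. Leave the wrench lying snug on the nut, let go, and leave the other goods where they are.

Things in the scene. Friction and masses are not known exactly. Their poses are not given: they have to be found in the camera images.
- nut_mid (a point): Steel hex nut, 30 mm across flats, 34.6 mm across corners, 16 mm high, round an upright bolt at the stand's centre; the bolt end is 1.5 mm above the nut. This point: on the nut's axis, half-way up, 8 mm above the stand's top. z up; x points to the hex corner with the nut's red stripe, so flats face +-y and every 60 degrees from there
- nut (a joint): turn of the nut, rad: 0 when its stripe lines up with the stand's stripe; grows as the nut is turned clockwise seen from above (tightened); starts between -0.95 and -0.6. It turns against a steady 0.5 N m of friction and stays where it is left
- stand: Round tester stand: plate of radius 115 mm, 14 mm thick, fixed to the counter. Origin under its centre, on the nut's axis; its red stripe runs along its +x. Six fixed tester pots, 34 mm wide and 15 mm high, stand near the rim, 92 mm from the nut and within 80 degrees of +x; the other half of the plate is bare
- wrench_mouth (a point): Adjustable steel wrench, 270 mm long, 0.6 kg, lying flat, head 18 mm thick. Point where the centre of a 30 mm nut sits when it touches the fixed jaw, 9 mm above the underside. x out of the open mouth, y from fixed to movable jaw, z up. Jaw faces at y = -15 mm (fixed) and y = opening - 15 mm; jaws reach to x = 14, bottom of the mouth x = -19. Head spans x -68 to 14, y -33 to opening + 2 mm
- wrench_handle (a point): Point on the middle line of the wrench's handle, half-way up, at x = -107, y = 24 mm from wrench_mouth in the same axes. Handle 24 mm wide, 13 mm thick, underside 2.5 mm above that of the head; it runs on from here 126 mm along (-0.924, 0.383) of those axes, 22.5 degrees off the mouth's line, and 20 mm back to the head. The wrench balances about 30 mm from here towards the head
- worm_top (a point): Top of the worm: knurled roller 19 mm across, 18 mm long, axis along y, in a window of the head at x = -42.5, y = 0 mm; its top is 20.5 mm above the underside, 2.5 mm proud. Needs about 6 N of rub: press with 8 to 15 N. Rubbing it towards the mouth (+x) closes the jaws, 0.13 mm for each mm of rub; the other way opens them. Tight, it stalls and the finger skids (rub over 7.5 N)
- jaw (a joint): opening between the wrench's jaw faces, m; starts between 0.035 and 0.0375; moved by the worm and does not run back by itself; 0.030 is snug on the nut. The movable jaw is a 14 mm thick block
- compact: bystander: round black powder compact, 68 mm wide, 16 mm high; origin under its centre
- cream_jar: bystander: amber jar with a gold lid, 62 mm wide, 46 mm high; origin under its centre
- gloss: bystander: square lip-gloss tube lying down, 105 x 19 x 19 mm along its x; origin under its middle
- mascara: bystander: black and red mascara tube lying down, 110 x 17 x 17 mm along its x; origin under its middle
- lip_carton: bystander: small white and pink carton standing up, 24 x 24 x 90 mm; origin under its centre
- spare_nut: bystander: small loose hex nut, 18 mm across flats, 10 mm high; origin under its centre
- screwdriver: bystander: screwdriver with a black handle lying along its x, 200 mm long, 26 mm high; origin under its middle
Mind the look-alikes: they are no part of the job. Leave any orange look-alike of the stand alone.

How it is judged:
By the outcome, as a careful person would: the job done as asked, in the order asked, and still so for the second after the job is handed in, with the robot touching nothing.
It also fails if it takes over 72 s, if anything falls off the work surface, if the arm or the gripper's body presses on something with over 40 N, if the wrist force passes 120 N, or if a joint passes its speed limit or range.

ROBOT

A 7-joint arm with a two-finger parallel gripper is mounted at the origin on the work surface. World frame = base frame: x ahead of the robot, y to its left, z up, the work surface at z = 0. Lengths are in m, angles in degrees, forces in N, time in s.
With the tool pointing down it reaches from about 0.425 to 0.975 m from the base axis. Payload 16.7 kg.
Tool frame: the origin (TCP) lies on the centre line of the jaws, within the pads' length; the fingertips stand 14 mm ahead of it and the grasp point (between the pads) lies 5 mm behind it (tip_extent is the distance from the TCP to the fingertips, in m); z points along the fingers, y is the direction in which the jaws open and shut (so a half turn about z gives the same grasp; the last joint's range is limited). The gripper opens to 85 mm and grips with 20 to 120 N. Pads are 22 mm wide; open, the fingers measure 114 mm over their backs; the gripper's body (76 mm by 85 mm) begins 54 mm behind the grasp point. The pads swing forward as they close: fully open they stand 13 mm farther back than shut.
Start: joints at [-73.023, 24.414, 4.234, 92.017, -1.954, 63.644, -3.845], TCP at [0.291, 0.609, 0.245] pointing down, gripper open.
Joint ranges: [-163.25, 163.25], [-28.42, 122.38], [-70.27, 78.77], [12.13, 141.07], [-58.53, 238.53], [9.26, 117.41], [-156.51, 156.51]. Speed limits (degrees/s): [108.29, 108.29, 136.94, 136.94, 172.46, 172.46, 172.46].

INTERFACE

Orientations are given as [roll, pitch, yaw] about the fixed x, y, z axes, in that order (R = Rz(yaw) Ry(pitch) Rx(roll)).
In Python, from plant import * gives the robot as it stands. The module is installed in compiled form; this text tells all that it offers.
- The arm moves only by the tool drive_tool, never from a script. Its argument "deltas" is a list of rows, each a list of 2 entries, a list of its own where there are three numbers: the shift along the tool's x, y, z in cm, then the turn, a rotation vector about the tool's x, y, z in degrees. A call has 1 to 12 rows; each row shifts and turns the commanded pose from where the row before left it, along the tool's axes as they then stand; what a row does not reach is not made up. A row lasts 1/10 s, in which the tool goes at most 50 mm and 8.59 degrees, less where a joint would pass 70% of its speed; a pose out of reach is approached as far as the arm can. A call with a gripper value outside its range is refused whole. "fingers" is the opening, from -1 (shut) to 1 (fully open), so that 0 is half open, set as the call begins (left out, the last holds). The fingers move at their own pace and stop on an object; the grip force is fixed at half the most. Time passes only in rows, so rows that do not move let the fingers close. It gives the time, the measured TCP pose, the force and the opening at its end, in the units of the state.
- get_state(): the state, without advancing time (a new reading comes with each control period).
- get_image(name): name is "scene" or "side" or "wrist"; returns the picture (480x640x3 uint8, blue, green, red); there is no depth.
- camera_params(name): a dict with "fx", "fy", "cx", "cy" (pixels), "R" (3x3) and "t" (3): a world point X has camera coordinates R X + t. Camera axes: x right, y down, z forward; pixel columns grow to the right and rows downward; lengths in m; the calibration is good to about 2 mm. The wrist camera is an equidistant fisheye: a pixel r from the principal point sees the ray r / f radians off the axis. A picture is of the moment at which its call begins: read the wrist's pose just before it. camera_params takes no time and is no camera call; for the wrist camera it gives the pose at the moment of the call.
- finish_job(): hands the job in, once; it reports no verdict.
The state is a dict: "time": time; "joint_pos": joint angles; "dq": joint speeds; "tau": joint torques, N m; "position": TCP position; "tool_rot": TCP orientation; "force": force on the tool from outside, world axes, zero at the start; "torque": the same for the moment, N m; "width": finger opening in m.
Only numpy, scipy, OpenCV 4.12 (cv2) and the standard library are available. Lean on these libraries where they do the work, as an engineer would, in place of code of your own. Each camera call takes 0.05 s, during which the arm holds its last target.

## Working session

There is one attempt and no reset: what is moved stays moved. The work goes in short steps, Python scripts to look and compute and a tool call to move; the robot and the scene stay as the last step left them, time stands still between calls to the robot, and variables do not carry over. Pictures are saved under pics/ and viewed, and the job is handed in when it is done.

Besides the shell and the picture viewer there is one more tool, called after ">>>" as name(argument=value, ...), one argument or row to a line, values as JSON. drive_tool: Moves the arm, as the interface text tells. Its arguments: {"type":"object","properties":{"deltas":{"type":"array","items":{"type":"array"}},"fingers":{"type":"number"}},"required":["deltas"]}

```bash
mkdir -p pics; python3 - <<'E'
from plant import *
import cv2, numpy as np
s=get_state(); print({k:np.round(v,4).tolist() for k,v in s.items()})
for n in ["scene","side","wrist"]:
    p=camera_params(n); print(n,{k:np.round(v,4).tolist() for k,v in p.items()})
    cv2.imwrite(f"pics/{n}0.png",get_image(n))
E
```

```text
{'time': 0.0, 'joint_pos': [-73.0239, 24.4497, 4.2303, 92.054, -1.9527, 63.6427, -3.8433], 'dq': [0.04, -0.028, 0.0056, -0.0844, 0.0247, 0.078, -0.0618], 'tau': [-0.0001, -94.9836, 3.7605, -46.3508, 0.0192, 0.0102, -0.0001], 'position': [0.2909, 0.6087, 0.2446], 'tool_rot': [-179.9259, 0.006, 154.459], 'force': [0.0527, -0.3251, -0.244], 'torque': [-0.0262, -0.0072, 0.0269], 'width': 0.0853}
scene {'fx': 445.5401, 'fy': 445.5401, 'cx': 323.4191, 'cy': 236.5804, 'R': [[0.7979, 0.6028, 0.0031], [0.4922, -0.6485, -0.5807], [-0.348, 0.4648, -0.8141]], 't': [-0.4205, -0.1536, 1.1937]}
side {'fx': 455.3722, 'fy': 455.3722, 'cx': 315.7179, 'cy': 235.3139, 'R': [[0.9159, -0.401, -0.0203], [-0.2877, -0.6201, -0.7299], [0.2801, 0.6744, -0.6832]], 't': [-0.4393, 0.2144, 1.1654]}
wrist {'fx': 371.6483, 'fy': 371.6483, 'cx': 321.1427, 'cy': 235.9883, 'R': [[0.4313, 0.9022, -0.0008], [0.8584, -0.4101, 0.308], [0.2776, -0.1336, -0.9514]], 't': [-0.6741, -0.0397, 0.3813]}
```

View pics/scene0.png

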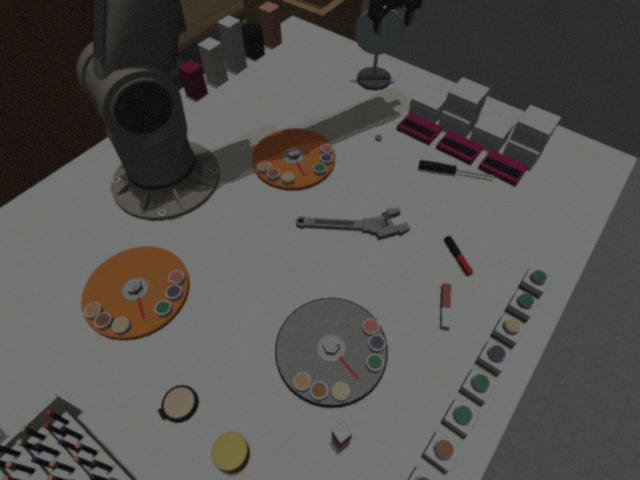

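View pics/side0.png

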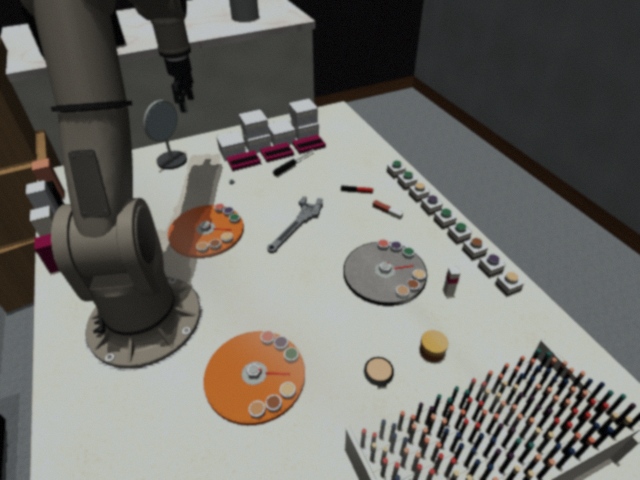

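View pics/wrist0.png

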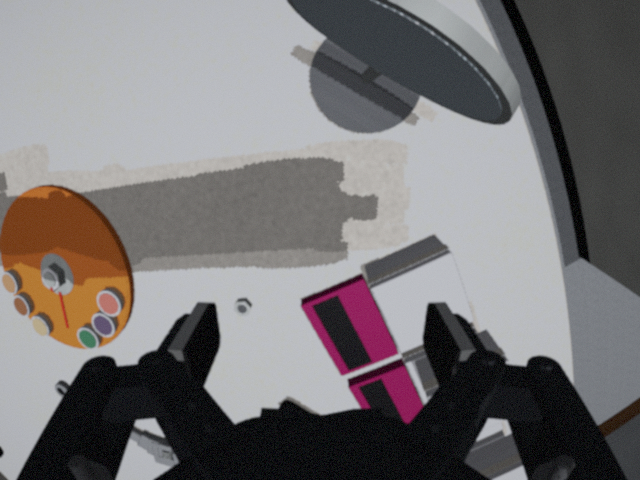

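The scene picture shows the grey (true) stand centred near (332,350) and its nut at (331,346). The wrench runs from (298,222) to (408,222) with its mouth to the right. The two orange stands are look-alikes. I'll zoom in next.

```bash
cat > h.py <<'E'
from plant import *
import cv2, numpy as np
def ray(p,u,v,fish=False):
    R=np.array(p["R"]);t=np.array(p["t"])
    x=(u-p["cx"])/p["fx"];y=(v-p["cy"])/p["fy"]
    if fish:
        r=np.hypot(x,y); d=np.array([x/r*np.sin(r),y/r*np.sin(r),np.cos(r)]) if r>1e-9 else np.array([0,0,1.])
    else: d=np.array([x,y,1.])
    return -R.T@t, R.T@d
def onplane(p,u,v,z,fish=False):
    o,d=ray(p,u,v,fish); return o+d*(z-o[2])/d[2]
def proj(p,X,fish=False):
    c=np.array(p["R"])@np.array(X)+np.array(p["t"])
    if fish:
        r=np.hypot(c[0],c[1]);th=np.arctan2(r,c[2]);k=th/max(r,1e-9)
        return np.array([p["cx"]+p["fx"]*c[0]*k,p["cy"]+p["fy"]*c[1]*k])
    return np.array([p["cx"]+p["fx"]*c[0]/c[2],p["cy"]+p["fy"]*c[1]/c[2]])
def two(p1,a,p2,b,f1=False,f2=False):
    o1,d1=ray(p1,*a,f1);o2,d2=ray(p2,*b,f2)
    d1/=np.linalg.norm(d1);d2/=np.linalg.norm(d2)
    A=np.c_[d1,-d2];s=np.linalg.lstsq(A,o2-o1,rcond=None)[0]
    return (o1+d1*s[0]+o2+d2*s[1])/2,np.linalg.norm(o1+d1*s[0]-o2-d2*s[1])
def crop(src,dst,x0,y0,w,h,k):
    im=cv2.imread(src)[y0:y0+h,x0:x0+w]
    cv2.imwrite(dst,cv2.resize(im,None,fx=k,fy=k,interpolation=cv2.INTER_CUBIC))
E
python3 - <<'E'
from h import *
crop("pics/scene0.png","pics/s_wr.png",285,190,140,60,5.7)
crop("pics/scene0.png","pics/s_st.png",265,290,135,120,5)
crop("pics/side0.png","pics/d_wr.png",255,185,80,75,8)
crop("pics/side0.png","pics/d_st.png",335,230,100,80,7.5)
ps=camera_params("scene")
print("stand",onplane(ps,332,350,0.014), "mouth~",onplane(ps,400,222,.01),"tail",onplane(ps,300,222,.01))
E
```

```text
stand [ 0.6389365  -0.11941257  0.014     ] mouth~ [0.57683297 0.24755001 0.01      ] tail [0.38025142 0.09831132 0.01      ]
```

View pics/s_wr.png

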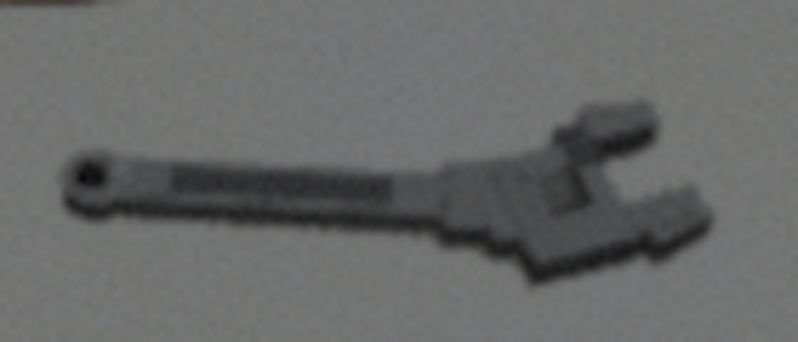

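View pics/s_st.png

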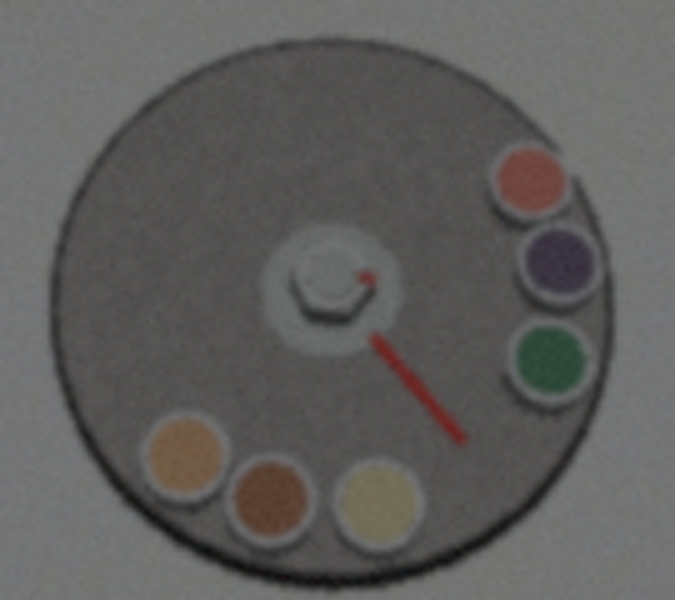

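View pics/d_wr.png

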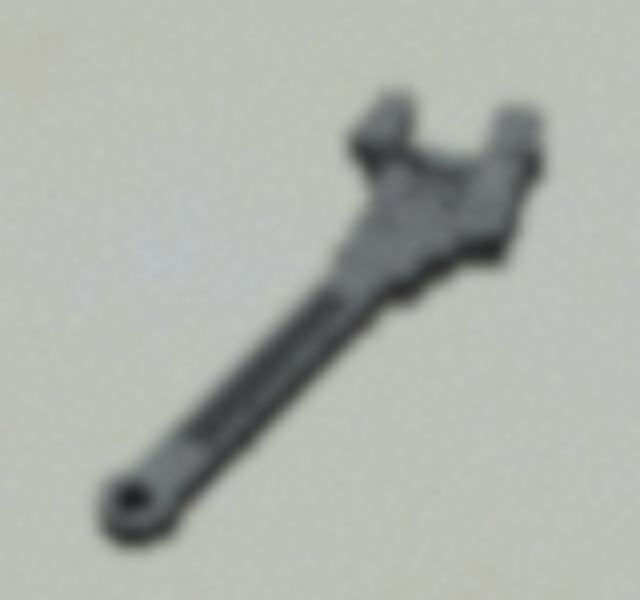

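View pics/d_st.png

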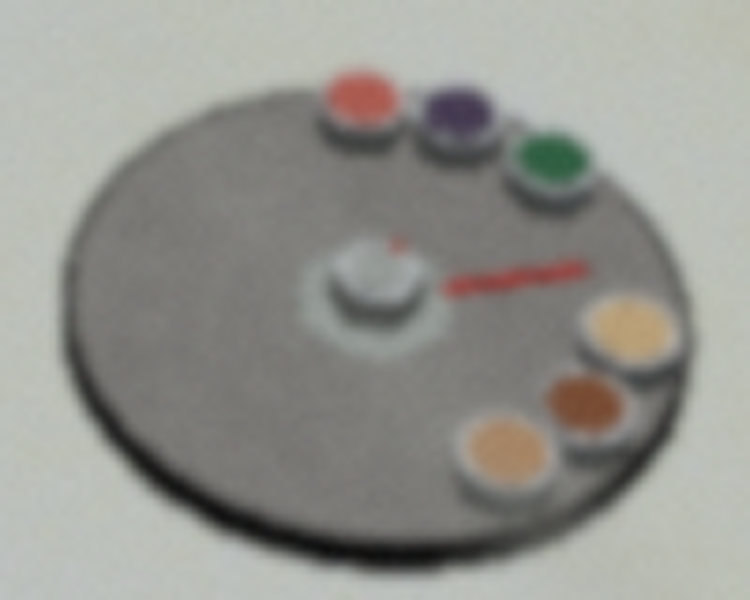

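```bash
python3 - <<'E'
from h import *
ps=camera_params("scene");pd=camera_params("side")
S=lambda u,v,x0,y0,k:(x0+u/k-.5+.5/k, y0+v/k-.5+.5/k)
pw=lambda u,v,z:onplane(ps,*S(u,v,285,190,5.7),z)
print("hole",pw(90,172,.0155),"dent",two(ps,S(90,172,285,190,5.7),pd,S(132,498,255,185,8)))
print("fixedtip",pw(700,200,.018),"movtip",pw(650,110,.018))
a=onplane(ps,*S(375,338,265,290,5),.014);b=onplane(ps,*S(463,440,265,290,5),.014)
print("stripe",a,b,np.degrees(np.arctan2(*(b-a)[1::-1])))
a=onplane(pd,*S(450,288,335,230,7.5),.014);b=onplane(pd,*S(588,268,335,230,7.5),.014)
print("stripe side",a,b,np.degrees(np.arctan2(*(b-a)[1::-1])))
n=two(ps,S(331,272,265,290,5),pd,S(376,262,335,230,7.5)); print("nut top",n)
r=onplane(ps,*S(368,278,265,290,5),.030); r2=onplane(pd,*S(398,244,335,230,7.5),.03)
print(r,r2)
# stand disc ellipse centers
for nm,p in(("scene",ps),("side",pd)):
    # pots centers
    pass
pots=[(530,180),(560,262),(551,360),(185,456),(271,501),(379,503)]
P=np.array([onplane(ps,*S(u,v,265,290,5),.029)[:2] for u,v in pots])
A=np.c_[2*P,np.ones(len(P))];c=np.linalg.lstsq(A,(P**2).sum(1),rcond=None)[0];print("potcircle",c[:2],np.sqrt(c[2]+c[0]**2+c[1]**2))
m=P.mean(0)-c[:2]; print("pot dir",np.degrees(np.arctan2(m[1],m[0])))
c0=get_state(); p=camera_params("wrist"); print("wrist cam",-np.array(p["R"]).T@p["t"],"axis",np.array(p["R"])[2])
E
```

```text
hole [0.37945885 0.10112394 0.0155    ] dent (array([0.38026419, 0.09976695, 0.0148708 ]), np.float64(0.00327584439384591))
fixedtip [0.59775992 0.24547683 0.018     ] movtip [0.55480253 0.27491616 0.018     ]
stripe [ 0.66005388 -0.12229549  0.014     ] [ 0.71160208 -0.13481847  0.014     ] -13.654756965058487
stripe side [ 0.66356266 -0.12402604  0.014     ] [ 0.71493398 -0.13660569  0.014     ] -13.759654656143697
nut top (array([ 0.6341072 , -0.11756199,  0.0348188 ]), np.float64(2.410601786228574e-05))
[ 0.64635595 -0.10903011  0.03      ] [ 0.648569   -0.10927409  0.03      ]
potcircle [ 0.63402548 -0.11661037] 0.09216184445390509
pot dir -13.62089914203917
wrist cam [0.21902594 0.64280772 0.3745234 ] axis [ 0.27763731 -0.13339943 -0.95137906]
```

The grey stand's centre is about (0.6345, -0.117), its stripe points along -13.7°, and the nut stripe sits at about +33°. The wrench x axis is at about 56°. Next I'll move over the wrench for a close look.

>>> drive_tool(
  deltas=[
    [[-3.06,-2.61,0.3],[0,0,0]],
    [[-3.06,-2.61,0.3],[0,0,0]],
    [[-3.06,-2.61,0.3],[0,0,0]],
    [[-3.06,-2.61,0.3],[0,0,0]],
    [[-3.06,-2.61,0.3],[0,0,0]],
    [[-3.06,-2.61,0.3],[0,0,0]],
    [[-3.06,-2.61,0.3],[0,0,0]],
    [[-3.06,-2.61,0.3],[0,0,0]],
    [[-3.06,-2.61,0.3],[0,0,0]],
    [[-3.06,-2.61,0.3],[0,0,0]],
    [[-3.06,-2.61,0.3],[0,0,0]],
    [[-3.06,-2.61,0.3],[0,0,0]],
  ],
)

```text
time: 1.35
position: [0.4876, 0.1665, 0.2092]
tool_rot: [180.0, -0.0, 154.5]
force: [1.0, 0.5, 0.5]
width: 0.0849
```

>>> drive_tool(
  deltas=[
    [[0,0,0],[0,0,8.5]],
    [[0,0,0],[0,0,8.5]],
    [[0,0,0],[0,0,8.5]],
    [[0,0,0],[0,0,8.5]],
    [[0,0,0],[0,0,8.5]],
    [[0,0,0],[0,0,8.5]],
    [[0,0,0],[0,0,8.5]],
    [[0,0,0],[0,0,8.5]],
    [[0,0,0],[0,0,8.5]],
    [[0,0,0],[0,0,8.5]],
    [[0,0,0],[0,0,8.5]],
    [[0,0,0],[0,0,8.5]],
  ],
)

```text
time: 2.55
position: [0.4872, 0.168, 0.2092]
tool_rot: [-180.0, 0.0, 52.1]
force: [-0.8, 0.7, -0.1]
width: 0.0853
```

>>> drive_tool(
  deltas=[
    [[0,0,0],[0,0,8.5]],
    [[0,0,0],[0,0,8.5]],
    [[0,0,0],[0,0,2.2]],
    [[0,0,0],[0,0,0]],
    [[0,0,0],[0,0,0]],
    [[0,0,0],[0,0,0]],
  ],
)

```text
time: 3.15
position: [0.4872, 0.168, 0.2093]
tool_rot: [-180.0, 0.0, 33.3]
force: [-0.1, -0.0, 0.8]
width: 0.0854
```

```bash
cat > look.py <<'E'
import sys,json
from h import *
n=sys.argv[1]; cam=sys.argv[2]
s=get_state(); p=camera_params(cam); im=get_image(cam)
cv2.imwrite(f"pics/{n}.png",im); json.dump({k:np.array(v).tolist() for k,v in p.items()},open(f"pics/{n}.json","w"))
print({k:np.round(v,4).tolist() for k,v in s.items() if k not in("dq","tau")})
E
python3 look.py w1 wrist
```

```text
{'time': 3.15, 'joint_pos': [-56.373, 13.1747, 35.1183, 116.0586, -9.3904, 53.4805, -73.0209], 'position': [0.4872, 0.168, 0.2093], 'tool_rot': [-179.9979, 0.0077, 33.3279], 'force': [-0.0854, -0.0307, 0.8202], 'torque': [-0.0282, 0.0115, 0.0282], 'width': 0.0854}
```

View pics/w1.png

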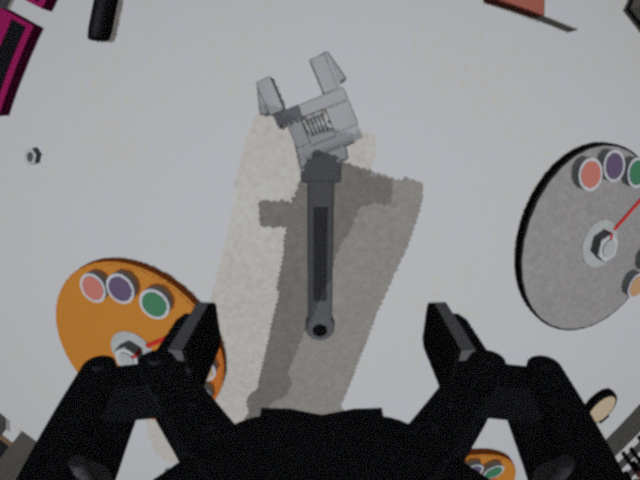

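```bash
python3 - <<'E'
from h import *
crop("pics/w1.png","pics/w1c.png",240,40,140,110,5.6)
crop("pics/w1.png","pics/w1h.png",280,140,80,210,2.8)
E
```

```text
(no output)
```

View pics/w1c.png

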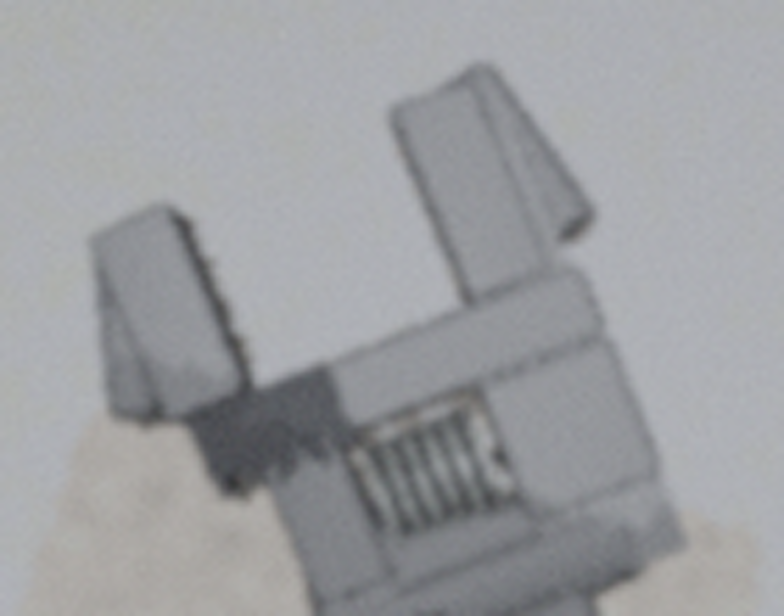

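View pics/w1h.png

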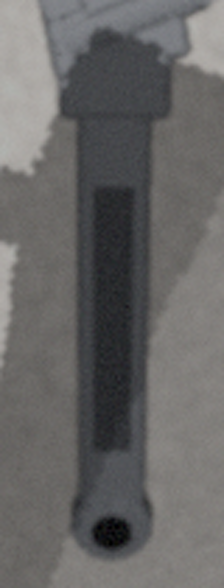

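```bash
python3 - <<'E'
from h import *
import json
p=json.load(open("pics/w1.json"))
S=lambda u,v:(240+(u+.5)/5.6-.5,40+(v+.5)/5.6-.5)
W=lambda u,v,z:onplane(p,*S(u,v),z,True)[:2]
H=lambda u,v,z:onplane(p,280+(u+.5)/2.8-.5,140+(v+.5)/2.8-.5,z,True)[:2]
f0,f1=W(398,115,.018),W(470,303,.018)
ang=lambda d:np.degrees(np.arctan2(d[1],d[0]))
print("fixed face",f0,f1,ang(f0-f1),np.linalg.norm(f0-f1))
for z in(.016,.018):
    m0,m1=W(170,208,z),W(246,385,z); print("mov",m0,m1,ang(m0-m1),np.linalg.norm(m0-m1))
    d=(f0-f1)/np.linalg.norm(f0-f1);n=np.array([-d[1],d[0]]);print("opening",(m0-f1)@n,(m1-f1)@n)
# handle
top=.0155
L0,L1=H(80,125,top),H(78,470,top);R0,R1=H(150,125,top),H(148,470,top)
c0,c1=(L0+R0)/2,(L1+R1)/2
print("handle",c0,c1,ang(c0-c1),np.linalg.norm(L0-R0),np.linalg.norm(L1-R1))
print("hole",H(111,532,top))
for a in (ang(f0-f1),ang(c0-c1)+22.5,(ang(f0-f1)+ang(c0-c1)+22.5)/2):
    r=np.radians(a);Rm=np.array([[np.cos(r),-np.sin(r)],[np.sin(r),np.cos(r)]])
    mouth=f0-Rm@np.array([.014,-.015]); m2=f1-Rm@np.array([-.019,-.015])
    print(a,"mouth",mouth,m2,"handle pt",mouth+Rm@np.array([-.107,.024]),"worm",mouth+Rm@np.array([-.0425,0]), "corner head W", W(435,465,.02))
E
```

```text
fixed face [0.59106142 0.24731108] [0.57240975 0.22207298] 53.534551063803654 0.03138226216084967
mov [0.5605666  0.26899365] [0.54339137 0.24391377] 55.59583999980713 0.030397191987635436
opening 0.037411184701826715 0.03631784273547007
mov [0.56051585 0.26863649] [0.54344696 0.24371188] 55.59583999980727 0.030208994417320667
opening 0.037239716438192315 0.0361531436596499
handle [0.50484706 0.18047421] [0.40232118 0.11397157] 32.96915604988515 0.022031728040017202 0.024723544296230415
hole [0.38015725 0.10031221]
53.534551063803654 mouth [0.57067746 0.24496713] [0.57163894 0.24626814] handle pt [0.48778213 0.17318019] worm [0.5454181  0.21078797] corner head W [0.54860964 0.21274831]
55.46915604988515 mouth [0.5707682  0.24428033] [0.57082258 0.24622833] handle pt [0.49034357 0.16973586] worm [0.54667709 0.20926793] corner head W [0.54860964 0.21274831]
54.5018535568444 mouth [0.57071993 0.24462334] [0.57123059 0.24625168] handle pt [0.48904831 0.17144721] worm [0.54604118 0.21002264] corner head W [0.54860964 0.21274831]
```

>>> drive_tool(
  deltas=[
    [[0.87,-0.1,0],[0,0,0.3]],
    [[0,0,4],[0,0,0]],
    [[0,0,4],[0,0,0]],
    [[0,0,4],[0,0,0]],
    [[0,0,3],[0,0,0]],
    [[0,0,2],[0,0,0]],
    [[0,0,1.3],[0,0,0]],
    [[0,0,1],[0,0,0]],
    [[0,0,0],[0,0,0]],
  ],
  fingers=0.2,
)

```text
time: 4.1
position: [0.494, 0.1736, 0.0157]
tool_rot: [-180.0, 0.0, 33.0]
force: [-0.7, -0.5, -0.2]
width: 0.0512
```

```bash
python3 look.py w2 wrist; python3 look.py d2 side; python3 - <<'E'
from h import *
crop("pics/d2.png","pics/d2c.png",230,150,140,120,5)
E
```

```text
{'time': 4.1, 'joint_pos': [-46.078, 31.864, 24.5394, 121.6158, -24.8991, 31.3759, -60.3], 'position': [0.494, 0.1736, 0.0157], 'tool_rot': [-179.9957, 0.0485, 32.955], 'force': [-0.7064, -0.4601, -0.2305], 'torque': [0.0064, -0.0772, 0.0125], 'width': 0.0512}
{'time': 4.15, 'joint_pos': [-46.1107, 31.7906, 24.5892, 121.6055, -24.8654, 31.4182, -60.3266], 'position': [0.4942, 0.1737, 0.0164], 'tool_rot': [179.9997, 0.0065, 32.9499], 'force': [-0.5688, 0.3909, 0.7377], 'torque': [-0.0165, -0.0132, -0.0019], 'width': 0.0515}
```

View pics/w2.png

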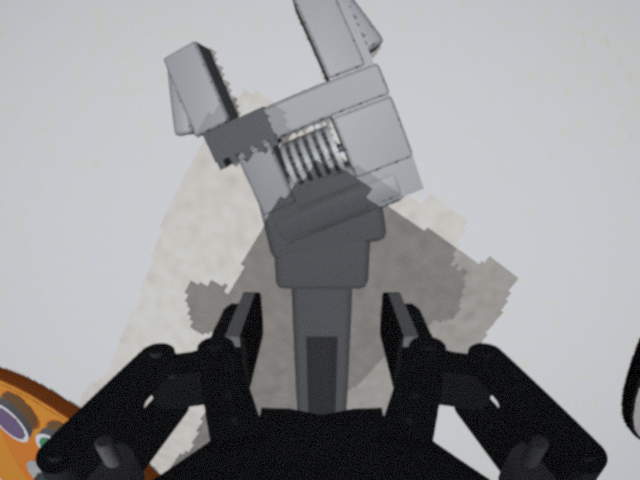

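View pics/d2c.png

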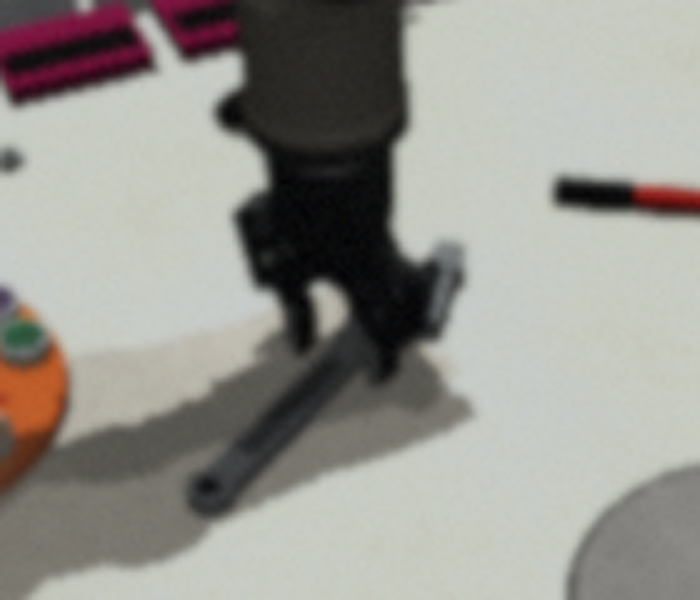

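The fingers straddle the handle and are centred on it, with the handle at columns 295–350 between pads at about 240 and 400. I'll close on it, then lift.

>>> drive_tool(
  deltas=[
    [[0,0,0],[0,0,0]],
    [[0,0,0],[0,0,0]],
    [[0,0,0],[0,0,0]],
    [[0,0,0],[0,0,0]],
    [[0,0,0],[0,0,0]],
    [[0,0,0],[0,0,0]],
    [[0,0,0],[0,0,0]],
    [[0,0,0],[0,0,0]],
  ],
  fingers=-1,
)

```text
time: 5.0
position: [0.4945, 0.174, 0.0173]
tool_rot: [-180.0, -0.1, 33.0]
force: [-1.9, -0.3, 11.9]
width: 0.0224
```

>>> drive_tool(
  deltas=[
    [[0,0,-0.5],[0,0,0]],
    [[0,0,-1],[0,0,0]],
    [[0,0,-2.5],[0,0,0]],
    [[0,0,-2],[0,0,0]],
    [[0,0,-1],[0,0,0]],
    [[0,0,0],[0,0,0]],
    [[0,0,0],[0,0,0]],
  ],
)

```text
time: 5.7
position: [0.4936, 0.1738, 0.086]
tool_rot: [-180.0, 0.0, 33.0]
force: [-0.3, -0.6, -5.7]
width: 0.0221
```

```bash
python3 look.py w3 wrist; python3 look.py d3 side; python3 - <<'E'
from h import *
crop("pics/w3.png","pics/w3c.png",150,0,280,300,2)
crop("pics/d3.png","pics/d3c.png",230,130,140,120,5)
E
```

```text
{'time': 5.7, 'joint_pos': [-50.7637, 25.0976, 30.0319, 120.3432, -19.6139, 39.2694, -64.7242], 'position': [0.4936, 0.1738, 0.086], 'tool_rot': [-179.9861, 0.0152, 32.9797], 'force': [-0.3062, -0.5642, -5.6923], 'torque': [-0.0918, 0.1723, 0.0503], 'width': 0.0221}
{'time': 5.75, 'joint_pos': [-50.7472, 25.1343, 30.0195, 120.3487, -19.6152, 39.2674, -64.7254], 'position': [0.4935, 0.1737, 0.0857], 'tool_rot': [-179.9915, 0.0549, 32.971], 'force': [-0.2094, -0.723, -6.5887], 'torque': [-0.1571, 0.0875, 0.0054], 'width': 0.0226}
```

View pics/w3c.png

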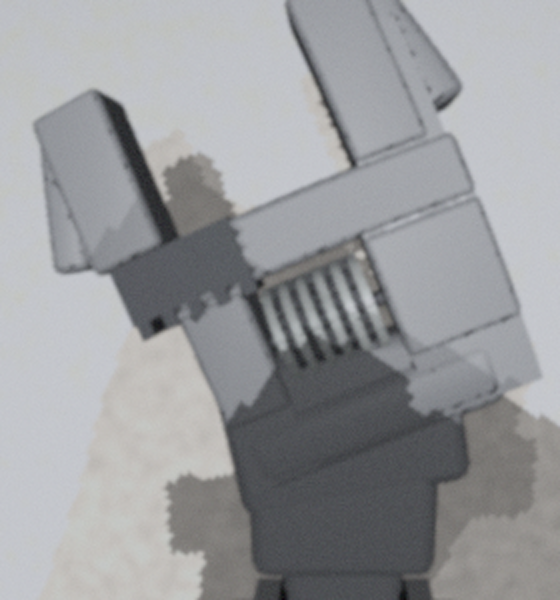

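View pics/d3c.png

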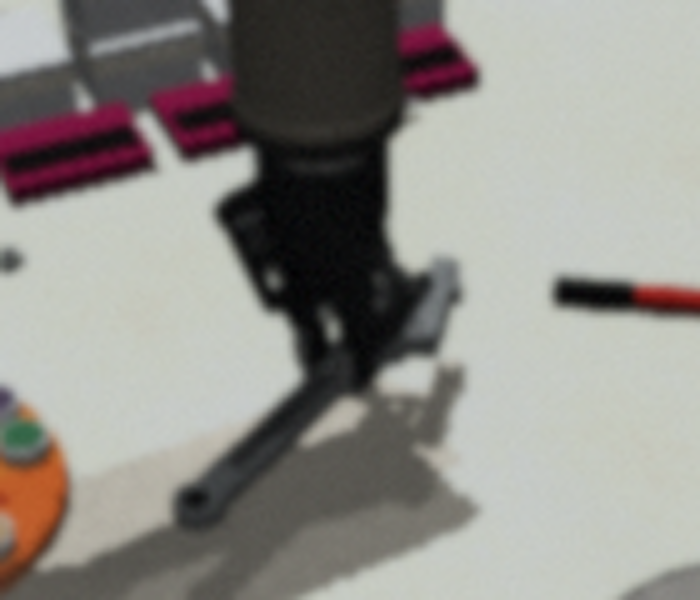

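```bash
python3 - <<'E'
from h import *
import json
p=json.load(open("pics/w3.json"))
T=np.array([.4936,.1738]);y=np.radians(32.98);X=np.array([np.cos(y),np.sin(y)]);Y=np.array([np.sin(y),-np.cos(y)])
def W(u,v,z):
    q=onplane(p,150+(u+.5)/2-.5,(v+.5)/2-.5,z,True)[:2]-T; return np.array([q@X,q@Y])*1000
for z in(.0860+.0015,):
    a,b=W(289,10,z),W(353,165,z);d=a-b;print("fixed tip,base",a,b,np.linalg.norm(d),np.degrees(np.arctan2(-d[1],d[0])))
    m0,m1=W(97,90,z-.002),W(166,240,z-.002);d=m0-m1;print("mov",m0,m1,np.linalg.norm(d),np.degrees(np.arctan2(-d[1],d[0])))
    u=np.array([np.cos(np.radians(22.5)),-np.sin(np.radians(22.5))]);n=np.array([np.sin(np.radians(22.5)),np.cos(np.radians(22.5))])*-1 # wrench y in tool (x,y): left
    for P,l in((a,(14,-15)),(b,(-19,-15))): print("mouth est",P-u*l[0]-n*l[1])
    print("opening",(m0-a)@n,(m1-a)@n)
    print("collar edge",W(255,570,z-.002),W(432,572,z-.002))
E
```

```text
fixed tip,base [119.40748905  -9.50796155] [91.25161195  1.35086803] 30.177269504529043 21.09004647534195
mov [107.43931162 -43.95506901] [ 79.04017951 -31.40178204] 31.049890791760024 23.846898002373173
mouth est [100.73292411 -18.00858648]
mouth est [103.06507158 -19.77831018]
opening 36.40500075712306 35.67515320974673
collar edge [ 16.23388894 -17.44571572] [15.79665703 16.98436758]
```

The grip is good with no sag, and the mouth sits at (103, -19) mm in the tool frame, matching the geometry. I'll carry it to a standoff by the nut.

>>> drive_tool(
  deltas=[
    [[-0.8,1.26,-0.5],[0,0,0]],
    [[-1.6,2.55,-0.5],[0,0,0]],
    [[-1.6,2.55,-0.5],[0,0,0]],
    [[-1.7,2.75,-0.5],[0,0,0]],
    [[-1.7,2.75,-0.5],[0,0,0]],
    [[-1.7,2.75,-0.5],[0,0,0]],
    [[-1.7,2.75,-0.5],[0,0,0]],
    [[-1.7,2.75,-0.5],[0,0,0]],
    [[-1.7,2.75,-0.5],[0,0,0]],
    [[-1.6,2.55,-0.5],[0,0,0]],
    [[-1.6,2.55,-0.4],[0,0,0]],
    [[-1.33,2.2,0],[0,0,0]],
  ],
)

```text
time: 7.0
position: [0.5002, -0.1837, 0.1404]
tool_rot: [180.0, 0.0, 32.9]
force: [0.7, 0.4, -6.7]
width: 0.0225
```

>>> drive_tool(
  deltas=[
    [[0,0,0],[0,0,4.5]],
    [[0,0,0],[0,0,6]],
    [[0,0,0],[0,0,6]],
    [[0,0,0],[0,0,4]],
    [[0,0,0],[0,0,2]],
    [[0,0,0],[0,0,0]],
    [[0,0,0],[0,0,0]],
  ],
)

```text
time: 7.7
position: [0.5007, -0.1815, 0.1401]
tool_rot: [180.0, 0.0, 10.5]
force: [0.4, 0.6, -6.2]
width: 0.0222
```

```bash
python3 look.py w4 wrist; python3 - <<'E'
from h import *
crop("pics/w4.png","pics/w4c.png",200,0,220,170,3.6)
E
```

```text
{'time': 7.7, 'joint_pos': [-20.5467, 22.9326, 41.6733, 117.6602, -20.8116, 46.7578, -46.0544], 'position': [0.5007, -0.1815, 0.1401], 'tool_rot': [179.9985, 0.0275, 10.5464], 'force': [0.4247, 0.5894, -6.1819], 'torque': [-0.038, 0.0992, 0.0099], 'width': 0.0222}
```

View pics/w4.png

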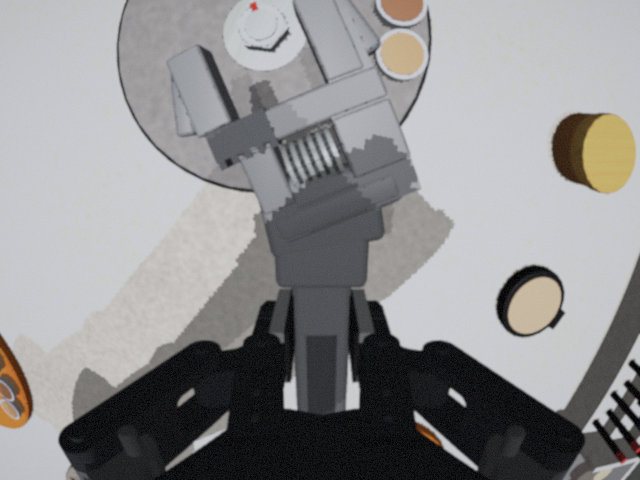

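View pics/w4c.png

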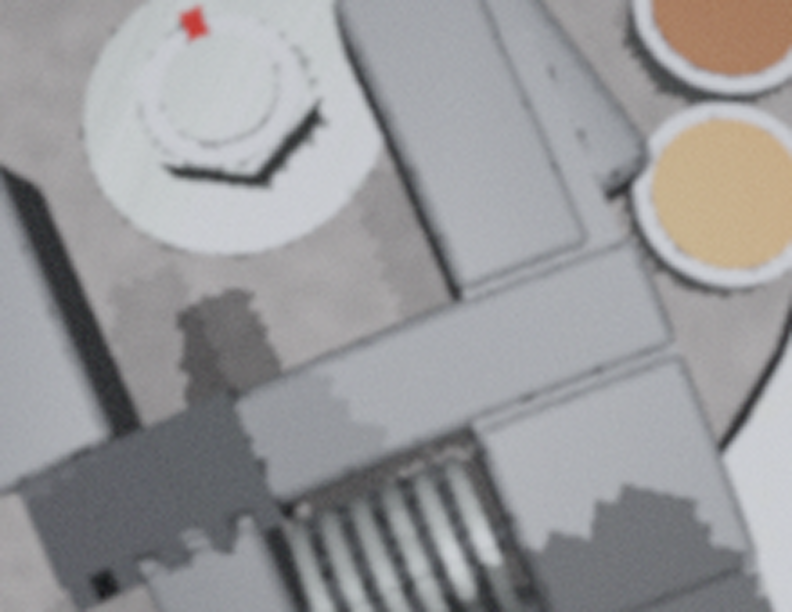

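```bash
python3 - <<'E'
from h import *
import json
p=json.load(open("pics/w4.json"))
S=lambda u,v:(200+(u+.5)/3.6-.5,(v+.5)/3.6-.5)
W=lambda u,v,z:onplane(p,*S(u,v),z,True)[:2]
ang=lambda d:np.degrees(np.arctan2(d[1],d[0]))
b=W(219,88,.0315);r=W(193,22,.0302);print("bolt",b,"stripe",r,np.linalg.norm(r-b),ang(r-b))
print("washer",W(232,122,.014),W(82,115,.014),W(382,125,.014))
for z in(.014,.030):
    c=[W(165,170,z),W(262,183,z),W(322,108,z)]
    print(z,[ (np.round(q-b,4),round(ang(q-b),1),round(np.linalg.norm(q-b),4)) for q in c], ang(c[1]-c[0]),ang(c[2]-c[1]))
im=cv2.imread("pics/w4.png").astype(int)
m=((im[:,:,2]>140)&(im[:,:,1]<100)&(im[:,:,0]<100)).astype(np.uint8); m[60:]=0;m[:,:200]=0;m[:,300:]=0
v,u=np.nonzero(m);print(u.mean(),v.mean(),len(u)); q=onplane(p,u.mean(),v.mean(),.0302,True)[:2];print(q,ang(q-b),ang(q-np.array([.6345,-.117])))
T=np.array([.5007,-.1815]);y=np.radians(10.55);X=np.array([np.cos(y),np.sin(y)]);Y=np.array([np.sin(y),-np.cos(y)])
mouth=T+X*.1028-Y*.0188
def inm(N,th=33.05):
    t=np.radians(th);d=N-mouth;return d@[np.cos(t),np.sin(t)],d@[-np.sin(t),np.cos(t)]
print("nut in mouth",inm(b))
z=.1416
a,bb=W(343,5,z),W(460,298,z); print("fixed base in nut frame",inm(bb),ang(a-bb))
print("mov base",inm(W(140,425,z-.002)),inm(W(15,172,z-.002)))
E
```

```text
bolt [ 0.63331695 -0.11756128] stripe [ 0.6457986  -0.11005577] 0.014564480808814643 31.019474747783153
washer [ 0.63088446 -0.11774071] [ 0.6291678 -0.0882357] [ 0.6344655  -0.14588933]
0.014 [(array([-0.0135,  0.0108]), np.float64(141.4), np.float64(0.0173)), (array([-0.0137, -0.0082]), np.float64(-149.3), np.float64(0.016)), (array([ 0.0027, -0.0166]), np.float64(-80.6), np.float64(0.0168))] -90.58000723790596 -27.05117993597449
0.03 [(array([-0.0162,  0.007 ]), np.float64(156.5), np.float64(0.0177)), (array([-0.0164, -0.0107]), np.float64(-146.7), np.float64(0.0196)), (array([-0.0009, -0.0186]), np.float64(-92.8), np.float64(0.0186))] -90.58000723790597 -27.051179935974535
253.46428571428572 5.928571428571429 28
[ 0.64568782 -0.11022148] 30.6812024356084 31.210998223371558
nut in mouth (np.float64(0.043859902816067664), np.float64(0.0032386378985183677))
fixed base in nut frame (np.float64(-0.018812236027297483), np.float64(-0.01468329755322512)) 30.972230494156275
mov base (np.float64(-0.017578877314639887), np.float64(0.018404181992782834)) (np.float64(0.011735058873421581), np.float64(0.019843014569122453))
```

>>> drive_tool(
  deltas=[
    [[0,0,0],[0,0,2]],
    [[-0.2,-0.5,0],[0,0,0]],
    [[0,0,2],[0,0,0]],
    [[0,0,3.5],[0,0,0]],
    [[0,0,2.5],[0,0,0]],
    [[0,0,1.5],[0,0,0]],
    [[0,0,0.7],[0,0,0]],
    [[0,0,0],[0,0,0]],
    [[0,0,0],[0,0,0]],
  ],
)

```text
time: 8.65
position: [0.4987, -0.1769, 0.0392]
tool_rot: [180.0, -0.1, 8.4]
force: [0.4, -0.3, -6.6]
width: 0.0225
```

```bash
python3 look.py w5 wrist; python3 look.py d5 side; python3 - <<'E'
from h import *
crop("pics/w5.png","pics/w5c.png",180,0,240,170,3.3)
crop("pics/d5.png","pics/d5c.png",300,200,150,120,5)
E
```

```text
{'time': 8.65, 'joint_pos': [-14.2803, 31.82, 33.951, 120.9853, -30.3881, 35.6121, -40.5902], 'position': [0.4987, -0.1769, 0.0392], 'tool_rot': [179.9785, -0.0625, 8.4482], 'force': [0.3575, -0.3339, -6.5811], 'torque': [-0.0281, 0.1346, 0.035], 'width': 0.0225}
{'time': 8.7, 'joint_pos': [-14.2868, 31.8061, 33.9572, 120.9844, -30.3906, 35.6058, -40.5846], 'position': [0.4989, -0.1769, 0.0393], 'tool_rot': [179.9724, -0.0826, 8.4534], 'force': [-0.8493, -0.1566, -5.7052], 'torque': [-0.0275, 0.1101, -0.0358], 'width': 0.0225}
```

View pics/w5c.png

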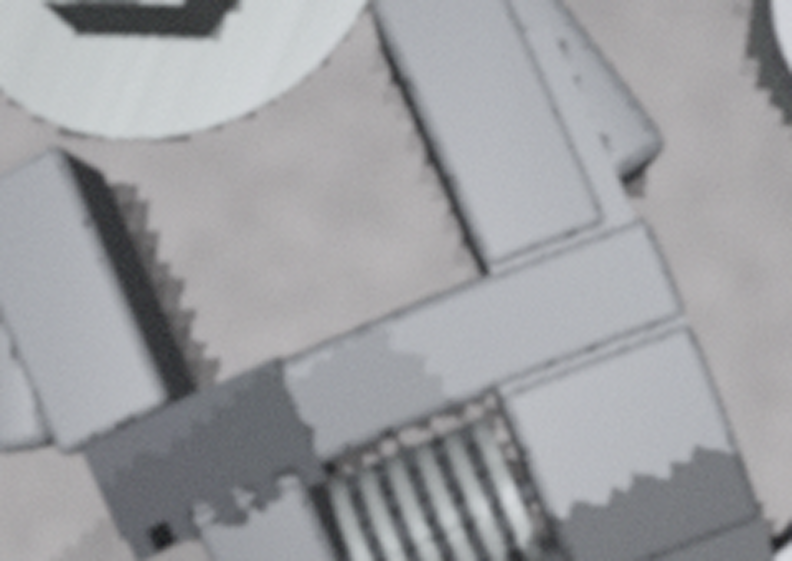

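View pics/d5c.png

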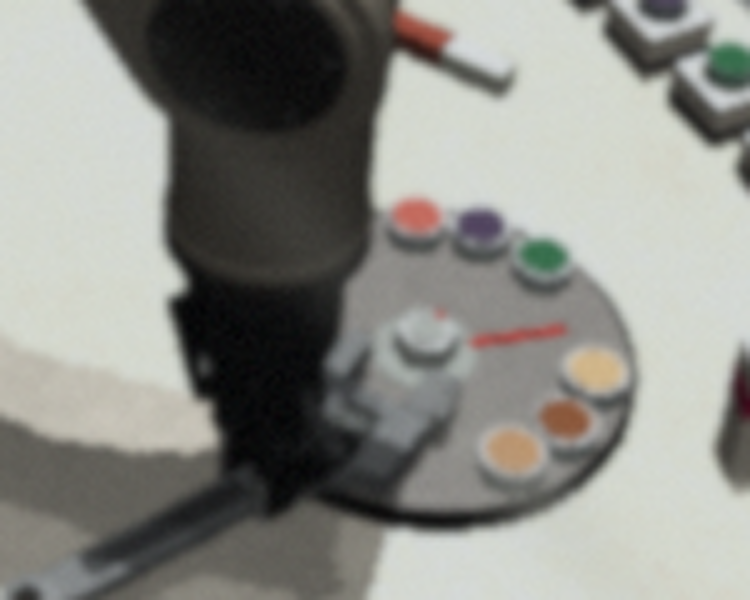

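```bash
python3 - <<'E'
from h import *
import json
p=json.load(open("pics/w5.json"))
W=lambda u,v,z:onplane(p,180+(u+.5)/3.3-.5,(v+.5)/3.3-.5,z,True)[:2]
P=np.array([W(u,v,.0145) for u,v in[(0,90),(60,128),(140,138),(240,110),(310,65),(345,32),(368,0)]])
A=np.c_[2*P,np.ones(len(P))];c=np.linalg.lstsq(A,(P**2).sum(1),rcond=None)[0];print("washer",c[:2],np.sqrt(c[2]+c[0]**2+c[1]**2))
T=np.array([.4988,-.1769]);y=np.radians(8.45);X=np.array([np.cos(y),np.sin(y)]);Y=np.array([np.sin(y),-np.cos(y)])
mouth=T+X*.1028-Y*.0188;t=np.radians(30.95)
u=np.array([np.cos(t),np.sin(t)]);n=np.array([-u[1],u[0]])
f=lambda q:np.round([(q-mouth)@u*1e3,(q-mouth)@n*1e3],1)
print("mouth",mouth,"nut",f(np.array([.6337,-.1175])),f(c[:2]))
z=.0398
print("fixed base",f(W(488,270,z)),f(W(378,0,z)),"mov",f(W(60,152,z-.002)),f(W(168,402,z-.002)))
print("nut bottom edge",f(W(75,33,.0145)),f(W(213,38,.0145)), f(W(50,5,.0145)),f(W(240,5,.0145)))
E
```

```text
washer [ 0.63489576 -0.11655713] 0.03018702578025458
mouth [ 0.59772146 -0.14319801] nut [44.1  3.5] [45.6  3.7]
fixed base [-18.5 -14.9] [ 13.6 -15.9] mov [13.7 21.8] [-17.6  21.7]
nut bottom edge [35.9 19.2] [26.4  3.3] [41.5 20.8] [29.2 -1.5]
```

>>> drive_tool(
  deltas=[
    [[0,0,0.55],[0,0,0]],
    [[0.6,-0.25,0],[0,0,0]],
    [[0.9,-0.37,0],[0,0,0]],
    [[0.9,-0.37,0],[0,0,0]],
    [[0.6,-0.25,0],[0,0,0]],
    [[0.4,-0.17,0],[0,0,0]],
    [[0.3,-0.12,0],[0,0,0]],
    [[0.2,-0.08,0],[0,0,0]],
    [[0,0,0],[0,0,0]],
    [[0,0,0],[0,0,0]],
  ],
)

```text
time: 9.75
position: [0.5342, -0.1552, 0.0328]
tool_rot: [180.0, 0.0, 8.4]
force: [-0.9, 0.6, -6.4]
width: 0.0225
```

```bash
python3 look.py w6 wrist; python3 look.py d6 side; python3 look.py s6 scene;python3 - <<'E'
from h import *
crop("pics/w6.png","pics/w6c.png",180,0,240,170,3.3)
crop("pics/d6.png","pics/d6c.png",320,210,130,100,6)
crop("pics/s6.png","pics/s6c.png",260,290,140,120,5)
E
```

```text
{'time': 9.75, 'joint_pos': [-16.3464, 34.3543, 33.4366, 117.5551, -31.1492, 36.9354, -43.5249], 'position': [0.5342, -0.1552, 0.0328], 'tool_rot': [179.9983, 0.0141, 8.4361], 'force': [-0.8823, 0.5928, -6.4129], 'torque': [-0.0416, 0.1497, 0.0461], 'width': 0.0225}
{'time': 9.8, 'joint_pos': [-16.3461, 34.3514, 33.4374, 117.5573, -31.1506, 36.9338, -43.5243], 'position': [0.5341, -0.1552, 0.0328], 'tool_rot': [179.9985, 0.0114, 8.4339], 'force': [0.4983, -0.7837, -6.0235], 'torque': [-0.1097, 0.1188, 0.0221], 'width': 0.0222}
{'time': 9.85, 'joint_pos': [-16.3458, 34.3487, 33.4379, 117.5554, -31.1499, 36.9338, -43.5251], 'position': [0.5342, -0.1552, 0.0329], 'tool_rot': [179.9976, 0.0073, 8.4335], 'force': [0.3874, 0.0408, -5.6871], 'torque': [-0.0739, 0.1372, 0.0101], 'width': 0.0221}
```

View pics/w6c.png

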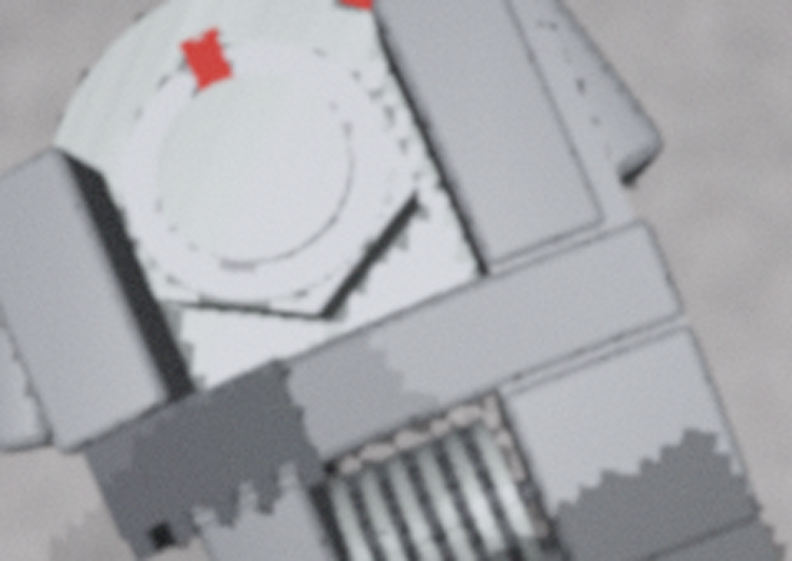

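View pics/d6c.png

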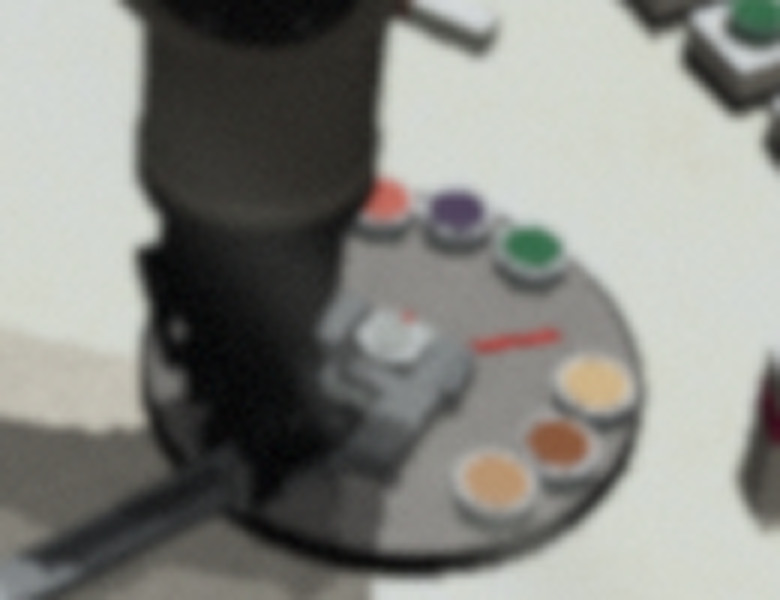

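View pics/s6c.png

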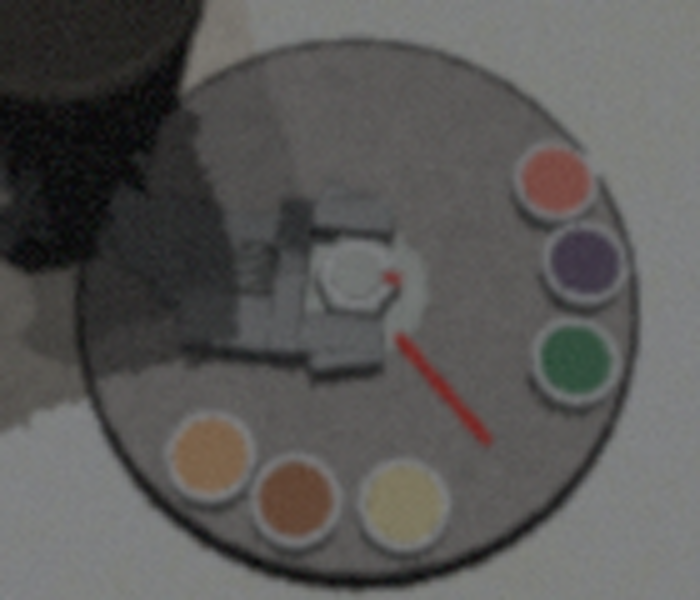

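```bash
cat > m6.py <<'E'
from h import *
import json
p=json.load(open("pics/w6.json"))
W=lambda u,v,z:onplane(p,180+(u+.5)/3.3-.5,(v+.5)/3.3-.5,z,True)[:2]
T=np.array([.5342,-.1552]);y=np.radians(8.43);X=np.array([np.cos(y),np.sin(y)]);Y=np.array([np.sin(y),-np.cos(y)])
mouth=T+X*.1028-Y*.0188;t=np.radians(30.93)
u=np.array([np.cos(t),np.sin(t)]);n=np.array([-u[1],u[0]])
f=lambda q:np.round([(q-mouth)@u*1e3,(q-mouth)@n*1e3],1)
b=W(256,165,.0315);r=W(207,60,.0302)
ang=lambda d:np.degrees(np.arctan2(d[1],d[0]))
print("bolt",b,f(b),"stripe",f(r),ang(r-b))
z=.0335
print("fixed",f(W(488,270,z)),f(W(378,0,z)),"mov",f(W(60,152,z-.002)),f(W(168,402,z-.002)))
for z in(.015,.03):
    c=[W(160,302,z),W(325,318,z),W(418,195,z)];print(z,[f(q) for q in c],ang(c[1]-c[0]),ang(c[2]-c[1]))
E
python3 m6.py
```

```text
bolt [ 0.63357815 -0.11790127] [2.2 2.9] stripe [16.2  3.3] 32.48345657729434
fixed [-18.5 -14.9] [ 13.6 -15.9] mov [13.7 21.8] [-17.5  21.7]
0.015 [array([-4.2, 21.4]), array([-14.6,   4. ]), array([ -5.1, -11.9])] -89.77250143364925 -28.276941373162664
0.03 [array([-6.9, 18.4]), array([-16.2,   2.8]), array([ -7.7, -11.5])] -89.77250143364932 -28.276941373162497
```

>>> drive_tool(
  deltas=[
    [[0.23,-0.1,0],[0,0,0]],
    [[-0.06,-0.14,0],[0,0,0]],
    [[-0.04,-0.09,0],[0,0,0]],
    [[0,0,0],[0,0,0]],
    [[0,0,0],[0,0,0]],
    [[0,0,0],[0,0,0]],
  ],
)

```text
time: 10.5
position: [0.5352, -0.1515, 0.0328]
tool_rot: [180.0, 0.0, 8.5]
force: [0.0, -0.1, -5.9]
width: 0.0225
```

>>> drive_tool(
  deltas=[
    [[-0.02,-0.05,0],[0,0,0]],
    [[0,0,0],[0,0,0]],
    [[0,0,0],[0,0,0]],
  ],
)

```text
time: 10.8
position: [0.535, -0.1511, 0.0328]
tool_rot: [180.0, -0.0, 8.5]
force: [0.6, -0.6, -6.4]
width: 0.022
```

>>> drive_tool(
  deltas=[
    [[-0.02,-0.05,0],[0,0,0]],
    [[0,0,0],[0,0,0]],
    [[0,0,0],[0,0,0]],
  ],
)

```text
time: 11.1
position: [0.5349, -0.1508, 0.0329]
tool_rot: [180.0, -0.0, 8.4]
force: [3.2, -2.5, -6.1]
width: 0.0219
```

Contact with the fixed jaw felt (about 4 N). I'll ease off a little and lower onto the plate.

>>> drive_tool(
  deltas=[
    [[0.01,0.03,0.1],[0,0,0]],
    [[0,0,0],[0,0,0]],
    [[0,0,0],[0,0,0]],
  ],
)

```text
time: 11.4
position: [0.5348, -0.1509, 0.0318]
tool_rot: [180.0, -0.0, 8.4]
force: [2.3, -2.1, -5.0]
width: 0.0223
```

>>> drive_tool(
  deltas=[
    [[0,0,0.05],[0,0,0]],
    [[0,0,0],[0,0,0]],
    [[0,0,0],[0,0,0]],
  ],
)

```text
time: 11.7
position: [0.5348, -0.151, 0.0314]
tool_rot: [180.0, -0.0, 8.5]
force: [0.2, -1.6, -1.4]
width: 0.0226
```

>>> drive_tool(
  deltas=[
    [[0,0,0.05],[0,0,0]],
    [[0,0,0],[0,0,0]],
    [[0,0,0],[0,0,0]],
  ],
)

```text
time: 12.0
position: [0.5348, -0.151, 0.031]
tool_rot: [-180.0, -0.0, 8.4]
force: [-1.7, -1.9, 5.5]
width: 0.0225
```

```bash
python3 look.py w7 wrist;python3 - <<'E'
from h import *
crop("pics/w7.png","pics/w7c.png",180,0,240,170,3.3)
E
```

```text
{'time': 12.0, 'joint_pos': [-16.6798, 34.4675, 33.2908, 117.6631, -31.3271, 36.7011, -43.7941], 'position': [0.5348, -0.151, 0.031], 'tool_rot': [-179.996, -0.0049, 8.4446], 'force': [-1.7297, -1.9491, 5.4579], 'torque': [-0.1868, 0.3398, -0.197], 'width': 0.0225}
```

View pics/w7c.png

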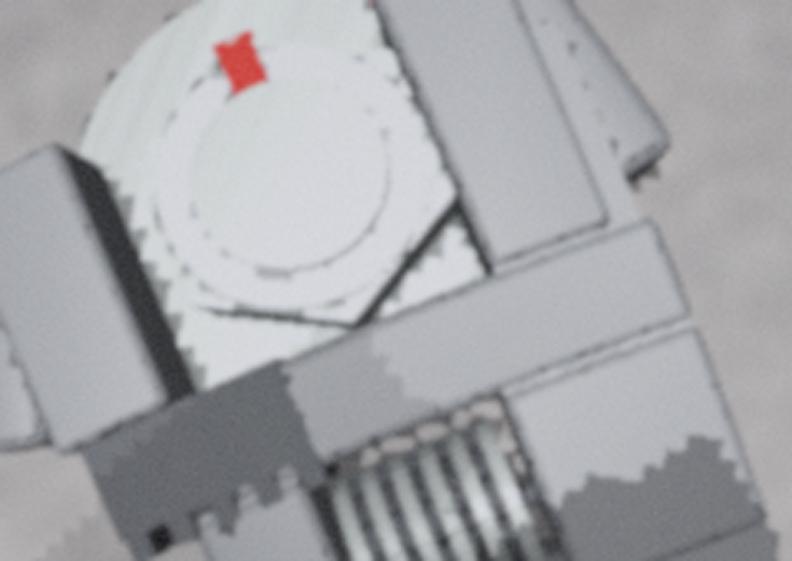

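>>> drive_tool(
  deltas=[
    [[0,0,0],[0,0,0]],
    [[0,0,0],[0,0,0]],
    [[0,0,0],[0,0,0]],
    [[0,0,0],[0,0,0]],
    [[0,0,-0.5],[0,0,0]],
    [[0,0,-1.5],[0,0,0]],
    [[0,0,-2],[0,0,0]],
    [[0,0,0],[0,0,0]],
  ],
  fingers=0,
)

```text
time: 12.85
position: [0.5361, -0.1514, 0.0738]
tool_rot: [180.0, -0.2, 8.4]
force: [0.0, 0.1, -0.1]
width: 0.0427
```

>>> drive_tool(
  deltas=[
    [[0.7,0,0],[0,0,-4.5]],
    [[1,0,0],[0,0,-4.5]],
    [[1,0.1,0],[0,0,-4.5]],
    [[1,0.2,0],[0,0,-4.5]],
    [[1,0.3,0],[0,0,-4.5]],
    [[0.95,0.3,0],[0,0,0]],
    [[0,0,0],[0,0,0]],
    [[0,0,0],[0,0,0]],
  ],
  fingers=-1,
)

```text
time: 13.65
position: [0.591, -0.1397, 0.0708]
tool_rot: [180.0, 0.0, 30.8]
force: [-0.5, -0.5, 0.4]
width: -0.0004
```

```bash
python3 look.py w8 wrist;python3 look.py d8 side;python3 - <<'E'
from h import *
crop("pics/d8.png","pics/d8c.png",320,210,130,100,6)
E
```

```text
{'time': 13.65, 'joint_pos': [-15.5232, 33.3381, 30.2018, 109.8992, -23.8677, 43.0438, -30.8178], 'position': [0.591, -0.1397, 0.0708], 'tool_rot': [179.9993, 0.0248, 30.8481], 'force': [-0.4964, -0.4856, 0.4153], 'torque': [-0.0311, 0.0182, -0.0121], 'width': -0.0004}
{'time': 13.7, 'joint_pos': [-15.5178, 33.3281, 30.2035, 109.9191, -23.8637, 43.0423, -30.7999], 'position': [0.5908, -0.1397, 0.0708], 'tool_rot': [-179.9943, 0.0313, 30.8568], 'force': [-0.1359, 0.5456, 0.1094], 'torque': [-0.0333, -0.0107, -0.0497], 'width': 0.0001}
```

View pics/w8.png

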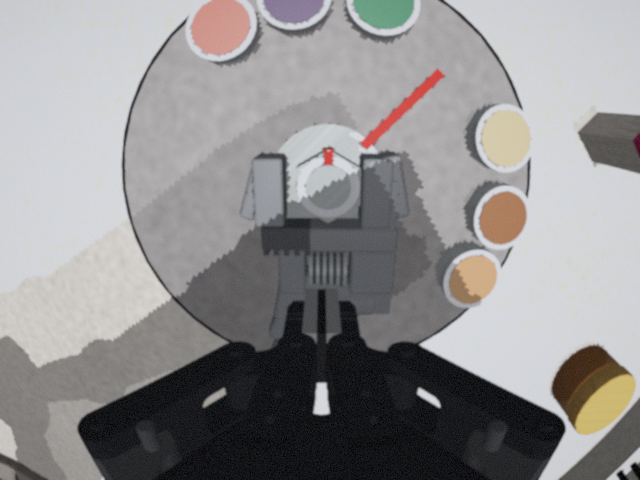

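View pics/d8c.png

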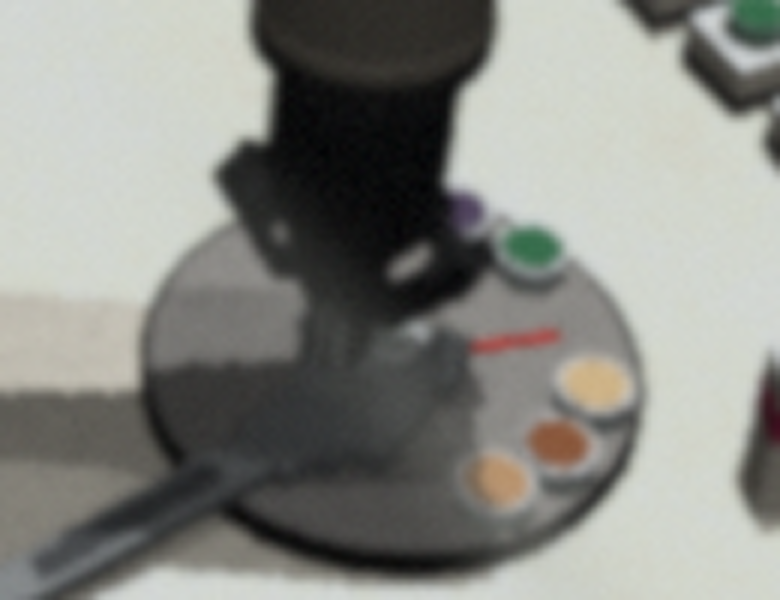

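```bash
python3 - <<'E'
from h import *
crop("pics/w8.png","pics/w8c.png",230,110,190,220,2.7)
E
```

```text
(no output)
```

View pics/w8c.png

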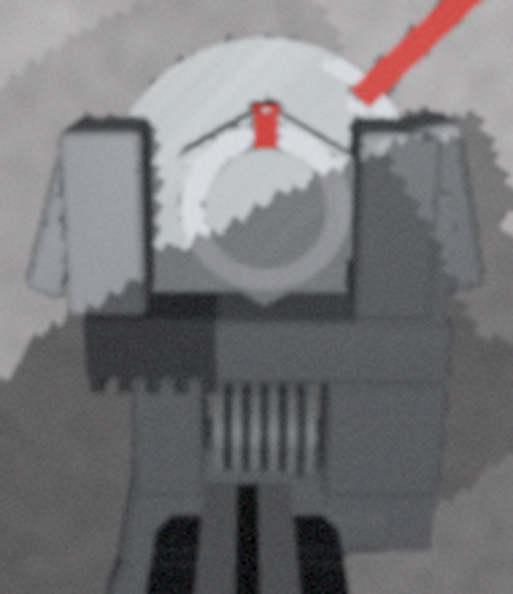

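```bash
python3 - <<'E'
from h import *
import json
p=json.load(open("pics/w8.json"))
P=lambda u,v:(230+(u+.5)/2.7-.5,110+(v+.5)/2.7-.5)
W=lambda u,v,z:onplane(p,*P(u,v),z,True)[:2]
T=np.array([.591,-.1397]);y=np.radians(30.85);X=np.array([np.cos(y),np.sin(y)]);Y=np.array([np.sin(y),-np.cos(y)])
g=lambda q:np.round([(q-T)@X*1e3,(q-T)@Y*1e3],1)
ang=lambda d:np.degrees(np.arctan2(d[1],d[0]))
print("worm",g(W(265,428,.0345)),W(265,428,.0345),"worm ends",g(W(205,428,.031)),g(W(325,428,.031)))
b=W(266,208,.0315);r=W(264,110,.030);print("bolt",b,g(b),"corner",g(r),ang(r-b))
s=[W(368,95,.014),W(470,-15,.014)];print("stripe",ang(s[1]-s[0]),ang(s[1]-b))
print("fixed inner",g(W(352,300,.032)),g(W(355,125,.032)),"mov",g(W(148,300,.030)),g(W(152,125,.030)))
tip=[*T,.0708-.014];q=proj(p,tip,True);print("tip px crop",(q[0]-230)*2.7,(q[1]-110)*2.7)
E
```

```text
worm [8.2 2.9] [ 0.5994673  -0.13797324] worm ends [ 6.7 -8.1] [ 6.6 13.9]
bolt [ 0.63321801 -0.11783821] [47.5  2.9] corner [64.1  2.5] 32.11256055198895
stripe -10.619048675205624 -12.912588567429376
fixed inner [31.3 18. ] [61.9 17.8] mov [ 30.7 -17.9] [ 61.7 -16.5]
tip px crop 248.44832703218134 526.5642988934482
```

>>> drive_tool(
  deltas=[
    [[0,0.3,0.5],[0,0,0]],
    [[0,0,1],[0,0,0]],
    [[0,0,0.5],[0,0,0]],
    [[0,0,0.1],[0,0,0]],
    [[0,0,0],[0,0,0]],
    [[0,0,0],[0,0,0]],
  ],
)

```text
time: 14.35
position: [0.5925, -0.1424, 0.0498]
tool_rot: [-180.0, 0.0, 30.9]
force: [-2.1, -0.1, -0.0]
width: 0.0004
```

>>> drive_tool(
  deltas=[
    [[0,0,0.05],[0,0,0]],
    [[0,0,0.05],[0,0,0]],
    [[0,0,0],[0,0,0]],
  ],
)

```text
time: 14.65
position: [0.5931, -0.142, 0.049]
tool_rot: [180.0, -0.0, 31.0]
force: [-0.9, 0.8, 2.4]
width: 0.0001
```

>>> drive_tool(
  deltas=[
    [[0,0,0.05],[0,0,0]],
    [[0,0,0],[0,0,0]],
    [[0,0,0],[0,0,0]],
  ],
)

```text
time: 14.95
position: [0.5933, -0.142, 0.0486]
tool_rot: [180.0, -0.0, 31.0]
force: [1.1, 1.4, 4.7]
width: 0.0001
```

>>> drive_tool(
  deltas=[
    [[0,0,0.06],[0,0,0]],
    [[0,0,0],[0,0,0]],
    [[0,0,0],[0,0,0]],
  ],
)

```text
time: 15.25
position: [0.5935, -0.142, 0.0483]
tool_rot: [180.0, -0.1, 31.0]
force: [-0.8, 2.0, 11.0]
width: 0.0002
```

>>> drive_tool(
  deltas=[
    [[0.15,0,0],[0,0,0]],
    [[0.15,0,0],[0,0,0]],
    [[0.15,0,0],[0,0,0]],
  ],
)

```text
time: 15.55
position: [0.5961, -0.1405, 0.0482]
tool_rot: [-180.0, 0.0, 30.9]
force: [-8.0, -0.5, 16.6]
width: -0.0006
```

>>> drive_tool(
  deltas=[
    [[0.1,0,-0.05],[0,0,0]],
    [[0.15,0,0],[0,0,0]],
    [[0.15,0,0],[0,0,0]],
  ],
)

```text
time: 15.85
position: [0.5992, -0.1386, 0.0484]
tool_rot: [-180.0, 0.1, 30.9]
force: [-7.4, -2.1, 11.5]
width: 0.0
```

>>> drive_tool(
  deltas=[
    [[0.15,0,0],[0,0,0]],
    [[0.15,0,0],[0,0,0]],
  ],
)

```text
time: 16.05
position: [0.6018, -0.137, 0.0483]
tool_rot: [-180.0, 0.1, 30.9]
force: [-6.3, -1.6, 10.9]
width: 0.0003
```

>>> drive_tool(
  deltas=[
    [[0.15,0,0],[0,0,0]],
    [[0.15,0,0],[0,0,0]],
    [[0,0,-0.5],[0,0,0]],
    [[-0.5,0,-0.5],[0,0,0]],
    [[-0.6,0,0],[0,0,0]],
    [[-0.4,0,0],[0,0,0]],
    [[0,0,0],[0,0,0]],
  ],
)

```text
time: 16.75
position: [0.5916, -0.1429, 0.0582]
tool_rot: [-180.0, 0.0, 30.9]
force: [1.2, 0.2, -0.6]
width: -0.0
```

```bash
cat > lk.py <<'E'
import sys,json,subprocess
from h import *
n=sys.argv[1]
s=get_state(); p=camera_params("wrist"); im=get_image("wrist")
cv2.imwrite(f"pics/{n}.png",im); json.dump({k:np.array(v).tolist() for k,v in p.items()},open(f"pics/{n}.json","w"))
print(round(s["time"],2),np.round(s["position"],4),np.round(s["tool_rot"],2),np.round(s["force"],1))
crop(f"pics/{n}.png",f"pics/{n}c.png",220,100,210,200,3)
E
python3 lk.py w9
```

```text
16.75 [ 0.5916 -0.1429  0.0582] [-1.7999e+02  2.0000e-02  3.0910e+01] [ 1.2  0.2 -0.6]
```

View pics/w9c.png

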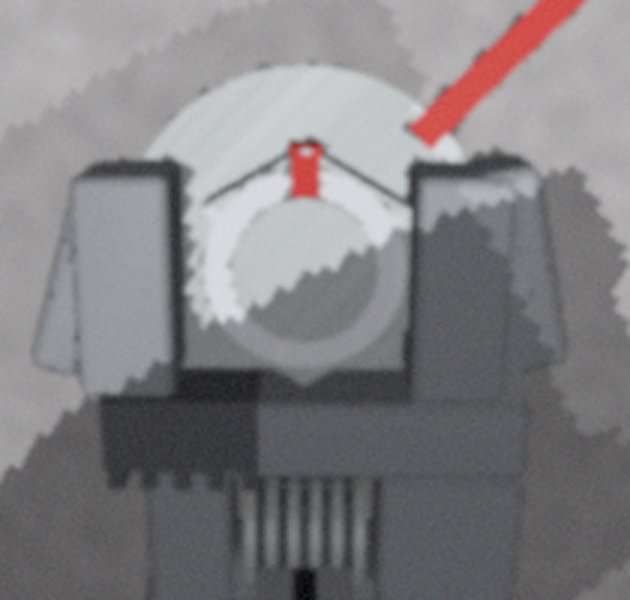

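```bash
cat > gap.py <<'E'
import sys,json
from h import *
# args: name, mov u,v ; fixed u,v (crop coordinates, scale3)
n=sys.argv[1];a=[float(x) for x in sys.argv[2:]]
p=json.load(open(f"pics/{n}.json"))
W=lambda u,v,z:onplane(p,220+(u+.5)/3-.5,100+(v+.5)/3-.5,z,True)[:2]
y=np.radians(30.9);n_=np.array([-np.sin(y),np.cos(y)])
for i in range(0,len(a),4):
    print("gap",(W(a[i],a[i+1],.030)-W(a[i+2],a[i+3],.032))@n_*1e3)
E
python3 gap.py w9 178 390 411 395 180 200 413 200
python3 - <<'E'
import cv2,numpy as np
im=cv2.imread("pics/w9.png",0)
for v in (172,185,200,215): print(v,im[v,270:292].tolist(),im[v,345:364].tolist())
E
```

```text
gap 34.446067423051765
gap 32.989252420915186
172 [161, 158, 153, 148, 134, 115, 87, 60, 52, 60, 101, 153, 185, 195, 199, 198, 195, 197, 202, 206, 212, 214] [217, 216, 216, 215, 215, 211, 210, 207, 207, 204, 199, 174, 127, 87, 106, 131, 149, 159, 159]
185 [155, 159, 157, 147, 138, 120, 93, 69, 54, 59, 74, 103, 126, 157, 183, 186, 177, 172, 193, 211, 218, 217] [136, 143, 147, 147, 148, 146, 148, 152, 150, 146, 131, 106, 73, 59, 71, 89, 90, 92, 95]
200 [156, 155, 154, 149, 144, 128, 103, 77, 58, 51, 59, 83, 111, 138, 169, 185, 189, 185, 176, 182, 200, 213] [147, 144, 144, 147, 147, 145, 147, 143, 135, 122, 107, 82, 64, 67, 82, 84, 89, 94, 90]
215 [156, 154, 151, 153, 146, 137, 119, 93, 69, 52, 61, 71, 102, 113, 118, 118, 116, 118, 116, 116, 115, 118] [119, 121, 121, 121, 121, 120, 120, 115, 107, 79, 60, 48, 63, 72, 84, 90, 92, 94, 93]
```

>>> drive_tool(
  deltas=[
    [[-0.15,0,0.6],[0,0,0]],
    [[0,0,0.3],[0,0,0]],
    [[0,0,0.08],[0,0,0]],
    [[0,0,0],[0,0,0]],
    [[0,0,0],[0,0,0]],
  ],
)

```text
time: 17.3
position: [0.5917, -0.143, 0.0484]
tool_rot: [180.0, -0.0, 31.0]
force: [0.1, 0.9, 6.9]
width: -0.0001
```

>>> drive_tool(
  deltas=[
    [[0.15,0,0.01],[0,0,0]],
    [[0.15,0,0],[0,0,0]],
    [[0.15,0,0],[0,0,0]],
    [[0.15,0,0],[0,0,0]],
  ],
)

```text
time: 17.7
position: [0.5956, -0.1407, 0.0483]
tool_rot: [-180.0, 0.1, 30.9]
force: [-6.6, -2.0, 14.1]
width: -0.0001
```

>>> drive_tool(
  deltas=[
    [[0.15,0,0],[0,0,0]],
    [[0.15,0,0],[0,0,0]],
    [[0.15,0,0],[0,0,0]],
    [[0.15,0,0],[0,0,0]],
  ],
)

```text
time: 18.1
position: [0.6008, -0.1377, 0.0483]
tool_rot: [-180.0, 0.1, 30.9]
force: [-7.8, -2.0, 13.2]
width: 0.0001
```

>>> drive_tool(
  deltas=[
    [[0.15,0,-0.02],[0,0,0]],
    [[0.15,0,0],[0,0,0]],
    [[0.15,0,0],[0,0,0]],
    [[0,0,-0.4],[0,0,0]],
    [[-0.5,0,0],[0,0,0]],
    [[-0.8,0,0],[0,0,0]],
    [[-0.35,0,0],[0,0,0]],
    [[0,0,0.33],[0,0,0]],
    [[0,0,0.06],[0,0,0]],
    [[0,0,0],[0,0,0]],
    [[0,0,0],[0,0,0]],
  ],
)

```text
time: 19.2
position: [0.5911, -0.1433, 0.0485]
tool_rot: [180.0, 0.0, 31.0]
force: [-0.9, -1.3, 2.5]
width: 0.0003
```

>>> drive_tool(
  deltas=[
    [[0,0,0.03],[0,0,0]],
    [[0.15,0,0],[0,0,0]],
    [[0.15,0,0],[0,0,0]],
    [[0.15,0,0],[0,0,0]],
    [[0.15,0,0],[0,0,0]],
  ],
)

```text
time: 19.7
position: [0.5957, -0.1406, 0.0484]
tool_rot: [-180.0, 0.1, 30.9]
force: [-6.0, -3.3, 8.4]
width: 0.0
```

>>> drive_tool(
  deltas=[
    [[0.15,0,0],[0,0,0]],
    [[0.15,0,0],[0,0,0]],
    [[0.15,0,0],[0,0,0]],
    [[0.15,0,0],[0,0,0]],
  ],
)

```text
time: 20.1
position: [0.6009, -0.1376, 0.0484]
tool_rot: [-180.0, 0.1, 30.9]
force: [-6.6, -3.2, 8.7]
width: 0.0002
```

>>> drive_tool(
  deltas=[
    [[0.15,0,0],[0,0,0]],
    [[0.15,0,0],[0,0,0]],
    [[0,0,-0.5],[0,0,0]],
    [[-0.5,0,-0.5],[0,0,0]],
    [[-0.6,0,0],[0,0,0]],
    [[-0.4,0,0],[0,0,0]],
    [[0,0,0],[0,0,0]],
  ],
)

```text
time: 20.8
position: [0.5904, -0.1437, 0.0583]
tool_rot: [-180.0, 0.0, 30.9]
force: [0.2, 0.3, -0.0]
width: -0.0001
```

```bash
python3 lk.py w10
python3 - <<'E'
import cv2,numpy as np
im=cv2.imread("pics/w10.png",0)
for v in (172,185,200,215): print(v,im[v,270:295].tolist(),im[v,345:364].tolist())
E
```

```text
20.8 [ 0.5904 -0.1437  0.0583] [-1.7999e+02  2.0000e-02  3.0910e+01] [ 0.2  0.3 -0. ]
172 [158, 159, 160, 161, 158, 162, 160, 161, 157, 161, 159, 152, 143, 125, 102, 108, 154, 188, 199, 201, 208, 214, 216, 215, 217] [216, 216, 217, 217, 217, 216, 215, 208, 200, 193, 185, 166, 119, 93, 117, 142, 153, 158, 158]
185 [157, 158, 158, 157, 160, 157, 157, 159, 159, 159, 156, 154, 146, 130, 108, 98, 130, 175, 202, 214, 216, 217, 217, 216, 212] [127, 139, 147, 148, 148, 148, 149, 149, 150, 147, 133, 108, 77, 69, 79, 94, 90, 91, 94]
200 [156, 155, 155, 156, 155, 156, 156, 155, 154, 154, 155, 152, 147, 134, 121, 104, 129, 168, 185, 194, 196, 204, 211, 213, 216] [146, 144, 146, 146, 147, 146, 141, 133, 125, 118, 106, 87, 67, 78, 84, 86, 92, 94, 93]
215 [153, 153, 153, 152, 152, 151, 153, 152, 152, 153, 154, 146, 125, 106, 83, 71, 58, 58, 71, 101, 115, 119, 118, 120, 118] [121, 120, 122, 119, 120, 116, 116, 109, 98, 73, 48, 58, 70, 81, 81, 91, 93, 94, 92]
```

View pics/w10c.png

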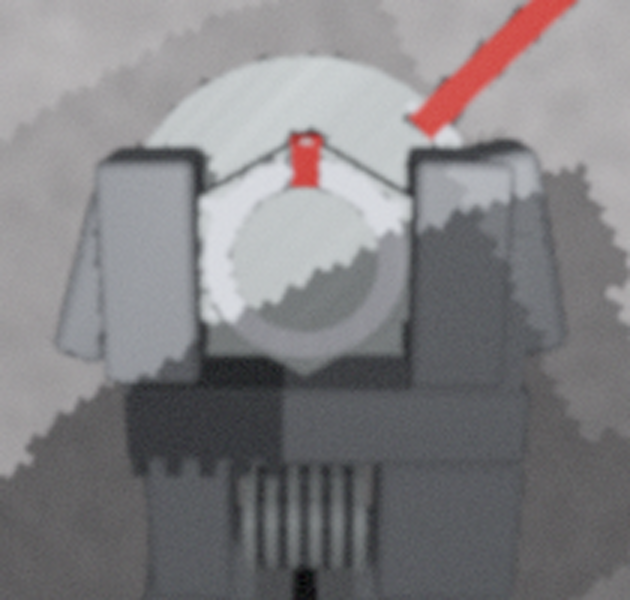

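```bash
python3 gap.py w10 192 250 410 250; python3 gap.py w9 167 250 410 250 ; python3 - <<'E'
from h import *
import json
p=json.load(open("pics/w10.json"))
W=lambda u,v,z:onplane(p,220+(u+.5)/3-.5,100+(v+.5)/3-.5,z,True)[:2]
ang=lambda d:np.degrees(np.arctan2(d[1],d[0]))
b=W(306,258,.0315);r=W(305,138,.030);print(b,ang(r-b),ang(W(410,380,.032)-W(410,165,.032))+180, ang(W(196,165,.030)-W(196,370,.03)))
E
```

```text
gap 31.15377014452131
gap 34.75201088339838
[ 0.6333789  -0.11779847] 31.382661472269994 32.146459418827874 29.636982096383143
```

>>> drive_tool(
  deltas=[
    [[0.1,0,0.6],[0,0,0]],
    [[0.1,0,0.3],[0,0,0]],
    [[0,0,0.09],[0,0,0]],
    [[0,0,0.02],[0,0,0]],
    [[0,0,0],[0,0,0]],
  ],
)

```text
time: 21.35
position: [0.5936, -0.1418, 0.0484]
tool_rot: [180.0, -0.1, 31.0]
force: [-1.1, 2.1, 10.1]
width: 0.0003
```

>>> drive_tool(
  deltas=[
    [[0.1,0,0],[0,0,0]],
    [[0.1,0,0],[0,0,0]],
    [[0.1,0,0],[0,0,0]],
    [[0.1,0,0],[0,0,0]],
  ],
)

```text
time: 21.75
position: [0.5955, -0.1407, 0.0482]
tool_rot: [-180.0, 0.1, 30.9]
force: [-9.3, -1.7, 15.7]
width: 0.0001
```

>>> drive_tool(
  deltas=[
    [[0.1,0,0],[0,0,0]],
    [[0.1,0,0],[0,0,0]],
  ],
)

```text
time: 21.95
position: [0.5968, -0.1398, 0.0482]
tool_rot: [-179.9, 0.1, 30.9]
force: [-11.7, -2.9, 17.4]
width: 0.0002
```

>>> drive_tool(
  deltas=[
    [[0,0,-0.5],[0,0,0]],
    [[-0.3,0,-0.5],[0,0,0]],
    [[-0.5,0,0],[0,0,0]],
    [[0,0,0],[0,0,0]],
  ],
)

```text
time: 22.35
position: [0.5905, -0.1436, 0.0582]
tool_rot: [-180.0, 0.0, 30.9]
force: [0.4, -0.5, -0.2]
width: -0.0001
```

```bash
python3 lk.py w11
python3 - <<'E'
import cv2,numpy as np
im=cv2.imread("pics/w11.png",0)
for v in (172,185,200,215): print(v,im[v,275:295].tolist(),im[v,345:364].tolist())
E
```

```text
22.35 [ 0.5905 -0.1436  0.0582] [-1.800e+02  1.000e-02  3.092e+01] [ 0.4 -0.5 -0.2]
172 [162, 168, 167, 165, 166, 165, 166, 162, 153, 131, 131, 159, 188, 200, 203, 210, 214, 216, 218, 216] [217, 217, 217, 216, 216, 216, 216, 210, 206, 200, 190, 163, 128, 130, 151, 160, 162, 151, 127]
185 [162, 163, 162, 163, 162, 163, 164, 161, 153, 135, 121, 132, 172, 203, 213, 217, 216, 218, 216, 210] [130, 138, 146, 148, 147, 149, 151, 150, 150, 147, 133, 106, 86, 82, 88, 95, 98, 97, 99]
200 [158, 161, 159, 160, 162, 157, 159, 162, 154, 138, 127, 132, 165, 187, 192, 200, 205, 213, 216, 217] [145, 144, 144, 147, 147, 145, 143, 133, 124, 120, 107, 90, 82, 85, 94, 99, 92, 94, 98]
215 [158, 159, 159, 158, 158, 158, 155, 145, 120, 88, 82, 70, 62, 67, 89, 104, 115, 112, 116, 116] [115, 117, 119, 113, 116, 114, 111, 104, 89, 65, 62, 67, 79, 86, 96, 94, 97, 97, 93]
```

View pics/w11c.png

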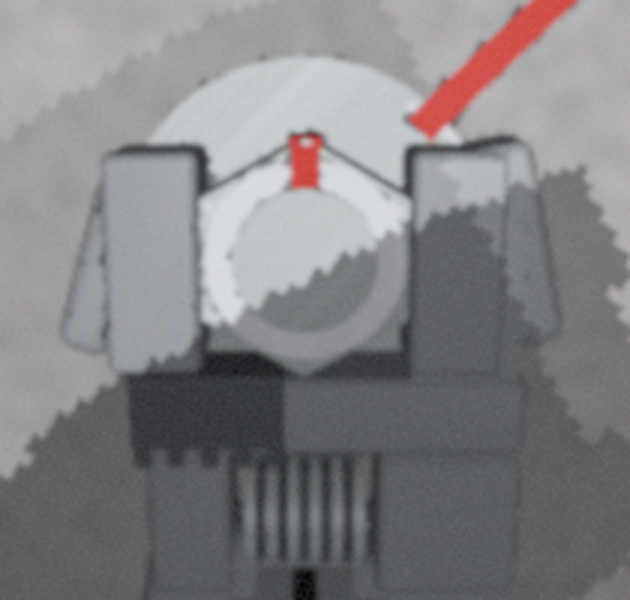

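>>> drive_tool(
  deltas=[
    [[0.15,0,0.6],[0,0,0]],
    [[0.1,0,0.3],[0,0,0]],
    [[0,0,0.07],[0,0,0]],
    [[0,0,0],[0,0,0]],
    [[0,0,0],[0,0,0]],
  ],
)

```text
time: 22.9
position: [0.5933, -0.1417, 0.0484]
tool_rot: [-180.0, 0.0, 31.0]
force: [-2.1, 1.3, 8.6]
width: 0.0002
```

>>> drive_tool(
  deltas=[
    [[0.1,0,0],[0,0,0]],
    [[0.1,0,0],[0,0,0]],
  ],
)

```text
time: 23.1
position: [0.5937, -0.1415, 0.0483]
tool_rot: [-179.9, 0.1, 30.9]
force: [-11.8, -2.4, 14.2]
width: -0.0001
```

>>> drive_tool(
  deltas=[
    [[0.1,0,0],[0,0,0]],
  ],
)

```text
time: 23.2
position: [0.5943, -0.1412, 0.0483]
tool_rot: [-179.9, 0.2, 30.9]
force: [-12.1, -2.5, 15.5]
width: 0.0001
```

Rub has jumped from about 7 N (rolling) to about 11.5 N with hardly any travel, so the worm has stalled and the jaws are tight. I'll lift off and check.

>>> drive_tool(
  deltas=[
    [[0,0,-0.5],[0,0,0]],
    [[-0.55,0,-0.5],[0,0,0]],
    [[0,0,0],[0,0,0]],
    [[0,0,0],[0,0,0]],
  ],
)

```text
time: 23.6
position: [0.5912, -0.1432, 0.0586]
tool_rot: [180.0, -0.0, 30.9]
force: [0.3, 0.3, 0.6]
width: -0.0002
```

```bash
python3 lk.py w12
python3 - <<'E'
import cv2,numpy as np
im=cv2.imread("pics/w12.png",0)
for v in (172,185,200,215): print(v,im[v,275:295].tolist(),im[v,345:364].tolist())
from h import *
crop("pics/w12.png","pics/w12z.png",250,130,130,100,6)
E
```

```text
23.6 [ 0.5912 -0.1432  0.0586] [ 1.7999e+02 -2.0000e-02  3.0950e+01] [0.3 0.3 0.6]
172 [166, 165, 166, 165, 164, 168, 165, 163, 155, 138, 127, 145, 176, 196, 207, 211, 215, 213, 215, 217] [216, 217, 217, 216, 214, 213, 208, 203, 199, 197, 193, 172, 135, 126, 145, 161, 166, 161, 151]
185 [161, 164, 163, 163, 161, 165, 162, 162, 157, 142, 123, 117, 148, 186, 212, 215, 217, 217, 216, 217] [130, 141, 148, 147, 146, 148, 149, 150, 149, 147, 132, 104, 84, 83, 85, 95, 98, 96, 96]
200 [162, 158, 163, 162, 161, 162, 161, 159, 156, 145, 131, 126, 154, 179, 188, 199, 211, 216, 216, 216] [145, 144, 146, 145, 144, 148, 144, 141, 127, 121, 110, 87, 79, 85, 92, 95, 98, 93, 97]
215 [158, 155, 153, 143, 137, 142, 150, 150, 142, 118, 91, 77, 58, 59, 73, 98, 113, 117, 122, 118] [122, 120, 124, 120, 120, 123, 117, 103, 80, 63, 59, 63, 77, 85, 91, 95, 95, 96, 97]
```

View pics/w12z.png

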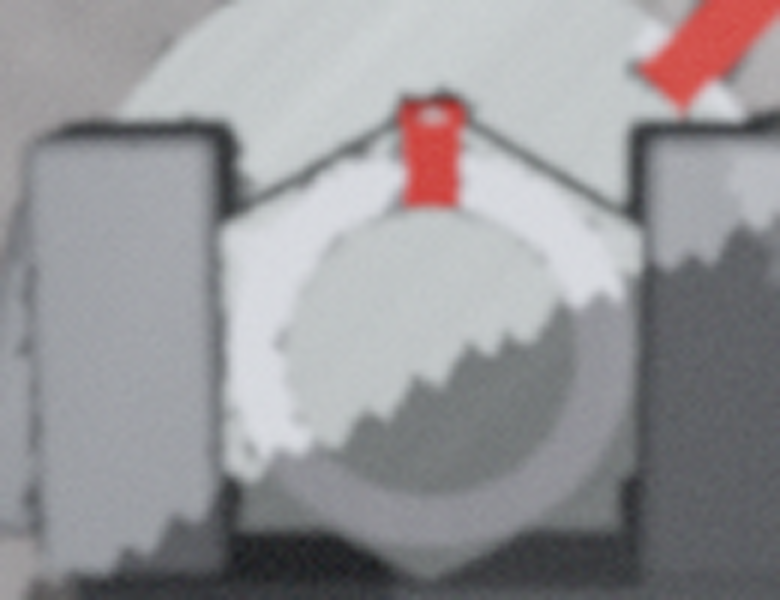

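>>> drive_tool(
  deltas=[
    [[0,0,-2],[0,0,0]],
    [[-1.7,-0.75,-0.5],[0,0,0]],
    [[-1.7,-0.75,0],[0,0,0]],
    [[-1.65,-0.74,0],[0,0,0]],
    [[0,0,0],[0,0,5.5]],
    [[0,0,0],[0,0,6]],
    [[0,0,0],[0,0,6]],
    [[0,0,0],[0,0,5]],
    [[0,0,0],[0,0,0]],
    [[0,0,0],[0,0,0]],
  ],
  fingers=0,
)

```text
time: 24.65
position: [0.5364, -0.1498, 0.0834]
tool_rot: [180.0, 0.0, 8.6]
force: [0.4, 0.6, -0.4]
width: 0.0428
```

```bash
python3 lk.py w13
```

```text
24.65 [ 0.5364 -0.1498  0.0834] [1.7999e+02 2.0000e-02 8.6400e+00] [ 0.4  0.6 -0.4]
```

View pics/w13.png

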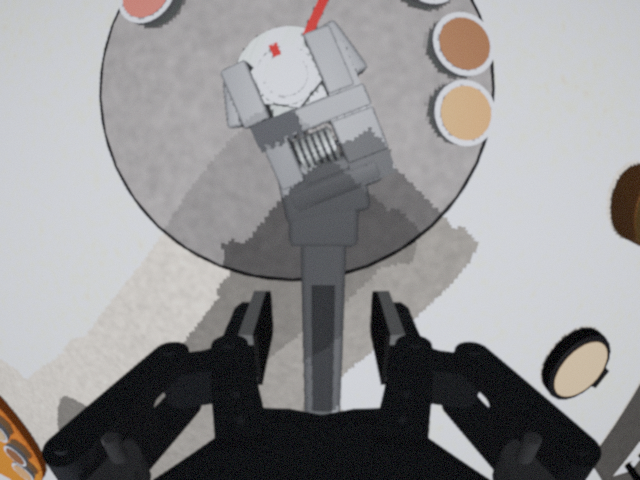

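>>> drive_tool(
  deltas=[
    [[0,0,2],[0,0,0]],
    [[0,0,2],[0,0,0]],
    [[0,0,0.8],[0,0,0]],
    [[0,0,0.25],[0,0,0]],
    [[0,0,0],[0,0,0]],
    [[0,0,0],[0,0,0]],
  ],
)

```text
time: 25.3
position: [0.5367, -0.1502, 0.0337]
tool_rot: [180.0, -0.0, 8.5]
force: [-0.1, -0.5, 0.4]
width: 0.0426
```

>>> drive_tool(
  deltas=[
    [[0,0,0],[0,0,0]],
    [[0,0,0],[0,0,0]],
    [[0,0,0],[0,0,0]],
    [[0,0,0],[0,0,0]],
    [[0,0,0],[0,0,0]],
  ],
  fingers=-1,
)

```text
time: 25.8
position: [0.5367, -0.1502, 0.0339]
tool_rot: [180.0, -0.1, 8.4]
force: [-3.0, 0.6, 11.5]
width: 0.0222
```

```bash
python3 lk.py w14
```

```text
25.8 [ 0.5367 -0.1502  0.0339] [ 1.80e+02 -6.00e-02  8.44e+00] [-3.   0.6 11.5]
```

View pics/w14.png

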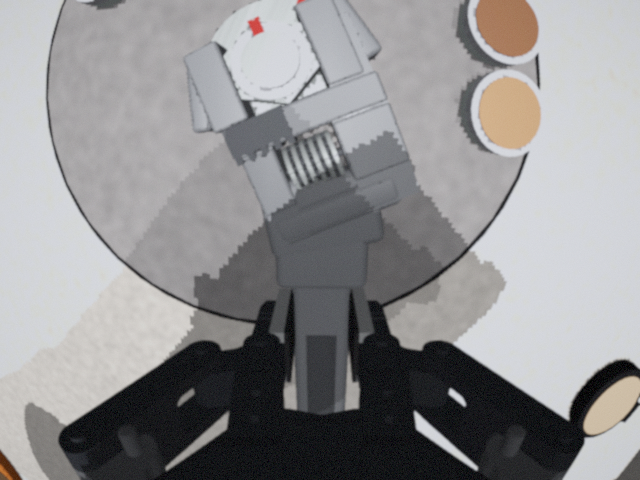

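>>> drive_tool(
  deltas=[
    [[0,0,-0.05],[0,0,0]],
    [[-0.057,-0.353,0],[0,0,2]],
    [[-0.057,-0.353,0],[0,0,2]],
    [[-0.057,-0.353,0],[0,0,2]],
    [[0,0,0],[0,0,0]],
  ],
)

```text
time: 26.35
position: [0.5339, -0.1399, 0.034]
tool_rot: [179.9, -0.1, 2.4]
force: [0.7, -2.9, 2.6]
width: 0.0223
```

```bash
python3 lk.py w15
```

```text
26.35 [ 0.5339 -0.1399  0.034 ] [ 1.7995e+02 -6.0000e-02  2.4100e+00] [ 0.7 -2.9  2.6]
```

View pics/w15.png

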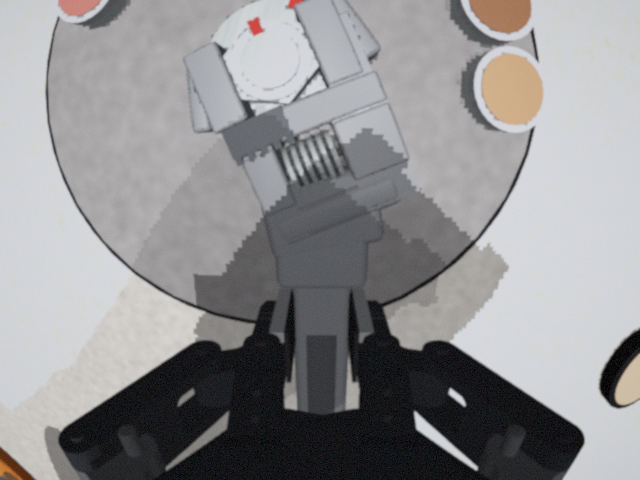

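The nut turns with the wrench: its stripe stays at (256,26) in the tool view, so there is no play. I'll continue the turn.

>>> drive_tool(
  deltas=[
    [[-0.085,-0.53,0],[0,0,3]],
    [[-0.085,-0.53,0],[0,0,3]],
    [[-0.085,-0.53,0],[0,0,3]],
    [[-0.085,-0.53,0],[0,0,3]],
    [[-0.085,-0.53,0],[0,0,3]],
    [[0,0,0],[0,0,0]],
  ],
)

```text
time: 27.0
position: [0.5315, -0.1131, 0.034]
tool_rot: [180.0, -0.1, -12.6]
force: [1.7, -1.2, 5.1]
width: 0.0221
```

>>> drive_tool(
  deltas=[
    [[-0.085,-0.53,0],[0,0,3]],
    [[-0.085,-0.53,0],[0,0,3]],
    [[-0.085,-0.53,0],[0,0,3]],
    [[-0.085,-0.53,0],[0,0,3]],
    [[-0.085,-0.53,0],[0,0,3]],
    [[0,0,0],[0,0,0]],
    [[0,0,0],[0,0,0]],
  ],
)

```text
time: 27.7
position: [0.5361, -0.0867, 0.034]
tool_rot: [-180.0, -0.1, -27.5]
force: [4.1, -2.2, 3.8]
width: 0.0219
```

```bash
python3 lk.py w16; python3 look.py d16 side; python3 - <<'E'
from h import *
crop("pics/w16.png","pics/w16z.png",170,0,230,130,3.4)
crop("pics/d16.png","pics/d16c.png",320,210,130,100,6)
E
```

```text
27.7 [ 0.5361 -0.0867  0.034 ] [-1.7998e+02 -9.0000e-02 -2.7500e+01] [ 4.1 -2.2  3.8]
{'time': 27.75, 'joint_pos': [-30.6245, 36.8028, 43.1093, 119.653, -40.5705, 38.9992, -77.6878], 'position': [0.5361, -0.0868, 0.034], 'tool_rot': [-179.9702, -0.094, -27.5119], 'force': [3.7853, -1.7448, 4.0504], 'torque': [-0.4868, -1.0045, -0.1411], 'width': 0.0222}
```

View pics/w16z.png

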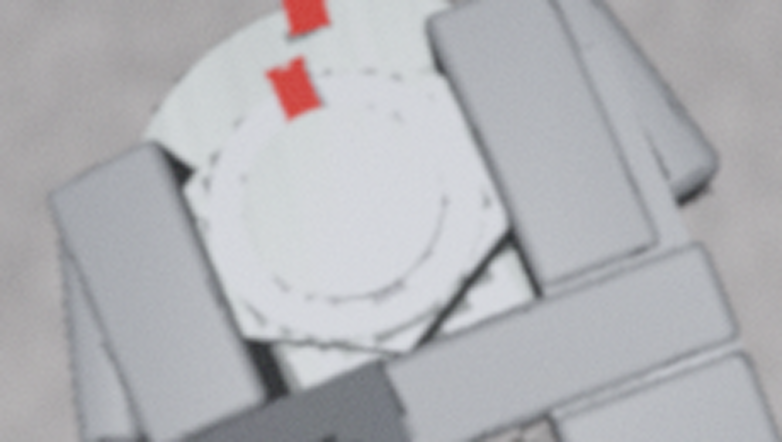

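View pics/d16c.png

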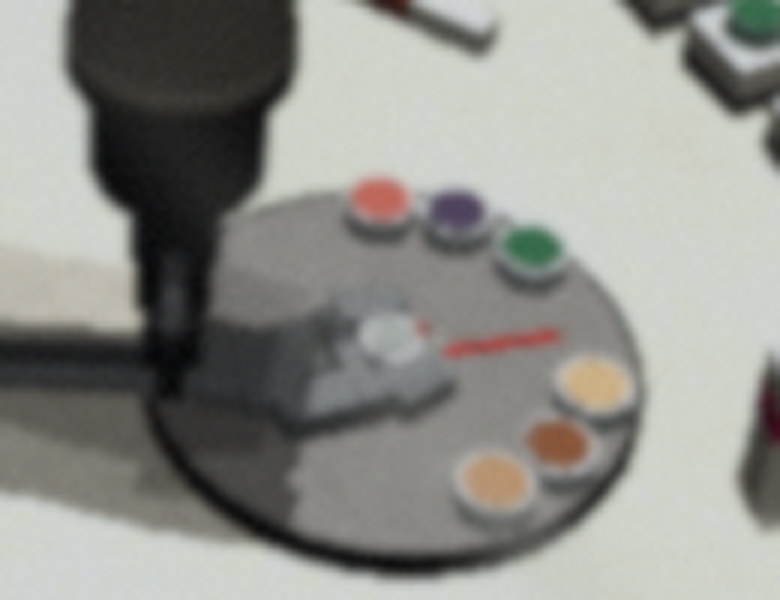

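```bash
cat > red.py <<'E'
import sys,json
from h import *
n=sys.argv[1]; p=json.load(open(f"pics/{n}.json")); im=cv2.imread(f"pics/{n}.png").astype(int)
m=((im[:,:,2]>130)&(im[:,:,1]<110)&(im[:,:,0]<110)&(im[:,:,2]-im[:,:,1]>70)).astype(np.uint8); m[200:]=0
k,l,st,c=cv2.connectedComponentsWithStats(m)
ang=lambda d:np.degrees(np.arctan2(d[1],d[0]))
N=np.array([.6336,-.1176])
for i in range(1,k):
    if st[i,4]<10: continue
    a=onplane(p,*c[i],.030,True)[:2];b=onplane(p,*c[i],.014,True)[:2]
    v,u=np.nonzero(l==i); P=np.array([onplane(p,x,y,.014,True)[:2] for x,y in zip(u,v)])
    w=np.linalg.svd(P-P.mean(0))[2][0]; w=w*np.sign(w[0])
    print(c[i].round(1),st[i].tolist(),"nut z:",a.round(4),round(ang(a-N),1),np.linalg.norm(a-N).round(4),"stand z:",b.round(4),round(ang(b-N),1),np.linalg.norm(b-N).round(4),"axis",round(ang(w),1))
E
for i in w8 w12 w14 w15 w16; do echo $i; python3 red.py $i; done
python3 - <<'E'
from h import *
import json
p=json.load(open("pics/w16.json"))
W=lambda u,v,z:onplane(p,170+(u+.5)/3.4-.5,(v+.5)/3.4-.5,z,True)[:2]
ang=lambda d:np.degrees(np.arctan2(d[1],d[0]))
b=W(345,199,.0315);print("bolt",b,"mark",ang(W(295,87,.030)-b))
print("fixed face",ang(W(430,20,.032)-W(540,295,.032)),"mov",ang(W(152,140,.03)-W(265,400,.03)))
E
```

```text
w8
[402.3 108.2] [361, 70, 83, 78, 951] nut z: [ 0.6823 -0.1279] -11.9 0.0498 stand z: [ 0.6846 -0.1306] -14.3 0.0527 axis -13.8
[327.9 156.1] [324, 149, 10, 16, 109] nut z: [ 0.6452 -0.1105] 31.4 0.0136 stand z: [ 0.644  -0.1115] 30.1 0.0121 axis 29.3
w12
[401.3 104.3] [357, 63, 89, 84, 1112] nut z: [ 0.682 -0.128] -12.1 0.0495 stand z: [ 0.6844 -0.1305] -14.3 0.0525 axis -13.8
[321.4 155.3] [317, 147, 10, 17, 130] nut z: [ 0.6451 -0.1106] 31.3 0.0135 stand z: [ 0.6438 -0.1114] 31.3 0.012 axis 32.1
w14
[255.4  26.1] [249, 18, 14, 17, 134] nut z: [ 0.6454 -0.1103] 31.6 0.0139 stand z: [ 0.6492 -0.1069] 34.4 0.0189 axis 29.9
w15
[293.6   2.6] [288, 0, 15, 8, 61] nut z: [ 0.6553 -0.125 ] -19.0 0.0229 stand z: [ 0.6605 -0.1237] -12.7 0.0275 axis -58.2
[254.9  26.1] [248, 18, 15, 17, 136] nut z: [ 0.6462 -0.1116] 25.5 0.0139 stand z: [ 0.6503 -0.1086] 28.2 0.0189 axis 23.5
w16
[259.4   3.8] [253, 0, 13, 10, 95] nut z: [ 0.6545 -0.124 ] -16.9 0.0219 stand z: [ 0.6605 -0.124 ] -13.5 0.0276 axis 27.4
[256.1  25.7] [249, 18, 15, 16, 131] nut z: [ 0.6475 -0.119 ] -5.9 0.0139 stand z: [ 0.6525 -0.1185] -2.8 0.019 axis -2.9
bolt [ 0.63337609 -0.11812366] mark -4.443401592166617
fixed face -6.9784636725048586 mov -4.924132441812714
```

>>> drive_tool(
  deltas=[
    [[-0.057,-0.353,0],[0,0,2]],
    [[-0.057,-0.353,0],[0,0,2]],
    [[-0.057,-0.353,0],[0,0,2]],
    [[-0.028,-0.177,0],[0,0,1]],
    [[0,0,0],[0,0,0]],
    [[0,0,0],[0,0,0]],
  ],
)

```text
time: 28.4
position: [0.5402, -0.0759, 0.0339]
tool_rot: [180.0, -0.1, -34.5]
force: [2.4, -7.1, 5.6]
width: 0.022
```

```bash
python3 lk.py w17; python3 red.py w17; python3 look.py d17 side;python3 look.py s17 scene; python3 - <<'E'
from h import *
crop("pics/w17.png","pics/w17z.png",190,0,170,130,4.6)
crop("pics/s17.png","pics/s17c.png",300,320,70,60,10)
E
```

```text
28.4 [ 0.5402 -0.0759  0.0339] [ 1.7998e+02 -1.0000e-01 -3.4540e+01] [ 2.4 -7.1  5.6]
[248.2   5.4] [240, 0, 16, 14, 145] nut z: [ 0.6553 -0.1239] -16.1 0.0226 stand z: [ 0.6614 -0.1243] -13.5 0.0286 axis 0.2
[253.1  26.5] [246, 18, 14, 17, 135] nut z: [ 0.6472 -0.1206] -12.6 0.0139 stand z: [ 0.6523 -0.1206] -9.2 0.019 axis -18.8
{'time': 28.45, 'joint_pos': [-32.994, 37.8287, 44.9477, 119.3927, -42.3558, 39.9205, -84.3519], 'position': [0.5402, -0.0759, 0.0339], 'tool_rot': [179.9869, -0.0965, -34.5352], 'force': [3.3246, -6.2916, 6.7179], 'torque': [-1.4431, -0.6152, 0.2792], 'width': 0.0225}
{'time': 28.5, 'joint_pos': [-32.9908, 37.8289, 44.9501, 119.3896, -42.3548, 39.9204, -84.3523], 'position': [0.5402, -0.0759, 0.034], 'tool_rot': [179.9868, -0.1004, -34.5386], 'force': [2.9277, -6.4919, 5.3273], 'torque': [-1.4578, -0.6698, 0.2816], 'width': 0.0221}
```

View pics/w17z.png

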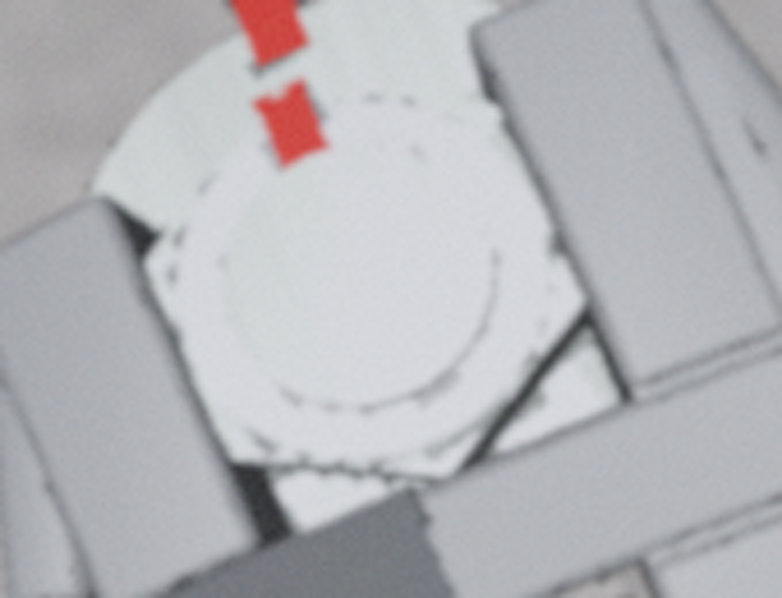

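View pics/s17c.png

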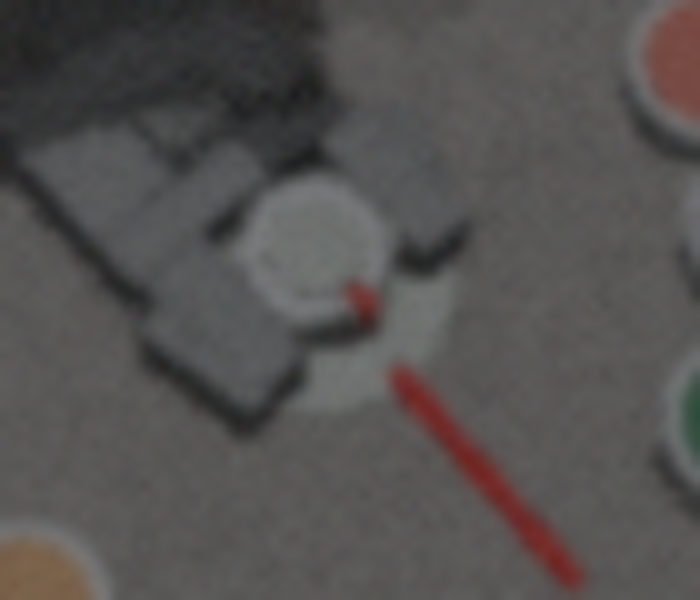

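```bash
python3 - <<'E'
from h import *
import json
p=json.load(open("pics/w17.json"))
W=lambda u,v,z:onplane(p,190+(u+.5)/4.6-.5,(v+.5)/4.6-.5,z,True)[:2]
ang=lambda d:np.degrees(np.arctan2(d[1],d[0]))
b=W(360,272,.0315);r=W(291,125,.0301);s=W(272,35,.014);print("bolt",b,"mark",ang(r-b),"stripe pt from bolt",ang(s-b))
print("fixed face",ang(W(480,45,.032)-W(630,400,.032)),"mov",ang(W(105,200,.03)-W(260,540,.03)))
# nut edges: low corner, right corner, left-low corner
for z in (.030,.0145):
    q=[W(238,463,z),W(455,478,z),W(583,303,z)]; print(z,ang(q[1]-q[0])+60,ang(q[2]-q[1]))
# scene: mark vs stripe
ps=camera_params("scene"); S=lambda u,v,z:onplane(ps,300+(u+.5)/10-.5,320+(v+.5)/10-.5,z)[:2]
bs=S(318,238,.0315);ms=S(362,303,.0300);a=S(397,368,.014);e=S(573,580,.014)
print("scene bolt",bs,"mark",ang(ms-bs),np.linalg.norm(ms-bs),"stripe",ang(e-a),ang(e-bs))
E
```

```text
bolt [ 0.63343373 -0.11799587] mark -10.425329127318824 stripe pt from bolt -12.464471122461317
fixed face -12.926887966279681 mov -10.971586269541088
0.03 -70.59484792599633 -70.22465724735397
0.0145 -70.59484792599608 -70.22465724735439
scene bolt [ 0.63342841 -0.1146998 ] mark -19.197746624531884 0.015598364846540556 stripe -14.776038612996224 -14.769660379827064
```

>>> drive_tool(
  deltas=[
    [[-0.022,-0.14,0],[0,0,0.8]],
    [[-0.022,-0.14,0],[0,0,0.8]],
    [[0,0,0],[0,0,0]],
    [[0,0,0],[0,0,0]],
  ],
)

```text
time: 28.95
position: [0.5414, -0.0735, 0.0339]
tool_rot: [180.0, -0.1, -36.1]
force: [2.4, -6.9, 6.6]
width: 0.022
```

```bash
python3 lk.py w18; python3 red.py w18; python3 - <<'E'
from h import *
crop("pics/w18.png","pics/w18z.png",190,0,170,130,4.6)
E
```

```text
28.95 [ 0.5414 -0.0735  0.0339] [ 1.7998e+02 -1.0000e-01 -3.6140e+01] [ 2.4 -6.9  6.6]
[245.8   5.6] [237, 0, 17, 15, 158] nut z: [ 0.6555 -0.1239] -16.1 0.0228 stand z: [ 0.6617 -0.1244] -13.6 0.0289 axis -1.0
[252.4  26.5] [246, 18, 13, 17, 129] nut z: [ 0.6472 -0.121 ] -14.0 0.014 stand z: [ 0.6524 -0.1211] -10.6 0.0191 axis -16.6
```

View pics/w18z.png

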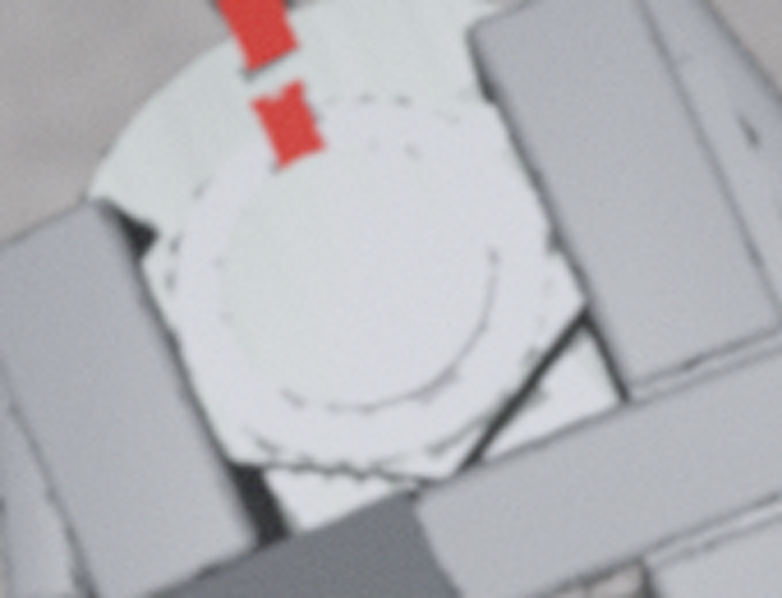

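>>> drive_tool(
  deltas=[
    [[0,0,0],[0,0,0]],
    [[0,0,0],[0,0,0]],
    [[0,0,0],[0,0,0]],
    [[0,0,0],[0,0,0]],
    [[0,0,-0.5],[0,0,0]],
    [[0,0,-1.5],[0,0,0]],
    [[0,0,-3],[0,0,0]],
    [[0,0,-3],[0,0,0]],
    [[0,0,0],[0,0,0]],
    [[0,0,0],[0,0,0]],
  ],
  fingers=0,
)

```text
time: 30.0
position: [0.5413, -0.072, 0.1147]
tool_rot: [-179.9, -0.1, -36.1]
force: [0.3, 0.5, -0.6]
width: 0.0428
```

```bash
python3 lk.py w19; python3 red.py w19; python3 - <<'E'
from h import *
crop("pics/w19.png","pics/w19z.png",200,0,200,150,4)
E
```

```text
30.0 [ 0.5413 -0.072   0.1147] [-1.7991e+02 -5.0000e-02 -3.6120e+01] [ 0.3  0.5 -0.6]
[265.5  22.7] [252, 0, 27, 48, 389] nut z: [ 0.6703 -0.1273] -14.8 0.0379 stand z: [ 0.6752 -0.1279] -13.9 0.0429 axis -13.6
[280.4  59.2] [277, 55, 8, 10, 46] nut z: [ 0.6469 -0.1209] -14.1 0.0137 stand z: [ 0.6501 -0.1211] -12.0 0.0169 axis -13.1
```

View pics/w19z.png

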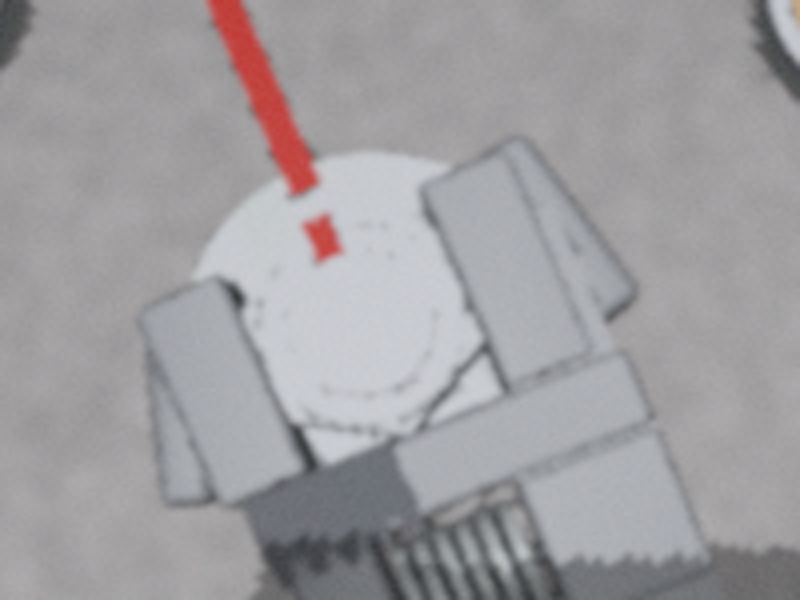

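>>> drive_tool(
  deltas=[
    [[1.1,-0.9,0],[0,0,0]],
    [[1.1,-0.9,0],[0,0,0]],
    [[0,0,0],[0,0,0]],
    [[0,0,0],[0,0,0]],
  ],
)

```text
time: 30.45
position: [0.5685, -0.0711, 0.1129]
tool_rot: [179.9, 0.1, -36.2]
force: [-0.3, -0.3, -0.2]
width: 0.0426
```

```bash
python3 lk.py w20; python3 red.py w20; python3 look.py d20 side; python3 look.py s20 scene; python3 - <<'E'
from h import *
p=camera_params("wrist");print(-np.array(p["R"]).T@np.array(p["t"]))
print(proj(p,[.6335,-.1177,.0315],True))
crop("pics/w20.png","pics/w20z.png",240,60,160,120,5)
crop("pics/d20.png","pics/d20c.png",320,210,130,100,6)
E
```

```text
30.45 [ 0.5685 -0.0711  0.1129] [ 1.7993e+02  5.0000e-02 -3.6170e+01] [-0.3 -0.3 -0.2]
[285.7  39.4] [266, 0, 40, 81, 645] nut z: [ 0.6811 -0.1294] -14.0 0.0489 stand z: [ 0.6848 -0.1303] -14.0 0.0528 axis -13.8
[309.8  94.9] [306, 90, 8, 10, 44] nut z: [ 0.6466 -0.121 ] -14.5 0.0135 stand z: [ 0.6478 -0.1212] -14.3 0.0146 axis -15.8
{'time': 30.5, 'joint_pos': [-38.3048, 34.276, 52.5923, 113.9034, -35.8782, 49.6972, -92.1554], 'position': [0.5684, -0.0711, 0.113], 'tool_rot': [179.9422, 0.0564, -36.1772], 'force': [0.3329, 0.8925, 0.5894], 'torque': [-0.0245, -0.0066, -0.0223], 'width': 0.0425}
{'time': 30.55, 'joint_pos': [-38.3134, 34.2615, 52.5986, 113.9077, -35.8791, 49.6969, -92.1573], 'position': [0.5684, -0.071, 0.1131], 'tool_rot': [179.9542, 0.0522, -36.1782], 'force': [0.9652, 0.1501, -0.4529], 'torque': [-0.0008, -0.0065, -0.0068], 'width': 0.0427}
[ 0.63149747 -0.11760825  0.24297203]
[319.13650066 116.62720717]
```

View pics/w20z.png

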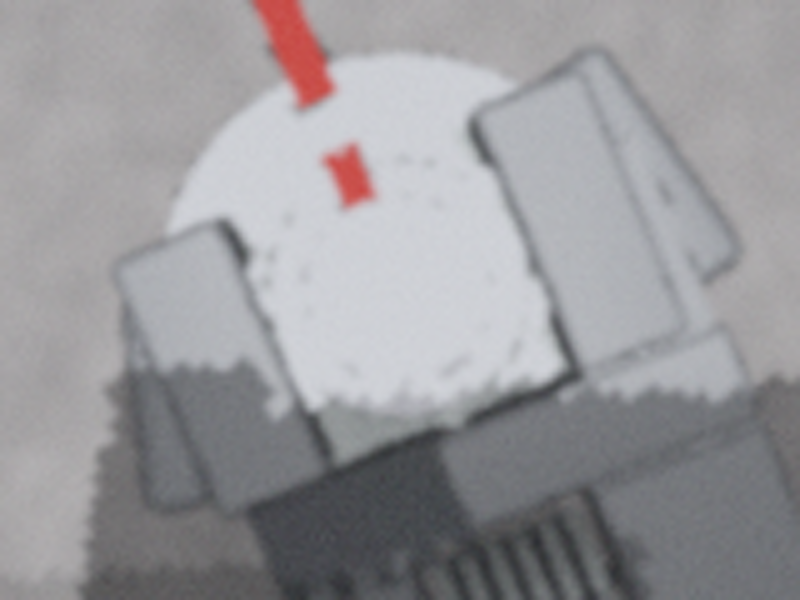

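View pics/d20c.png

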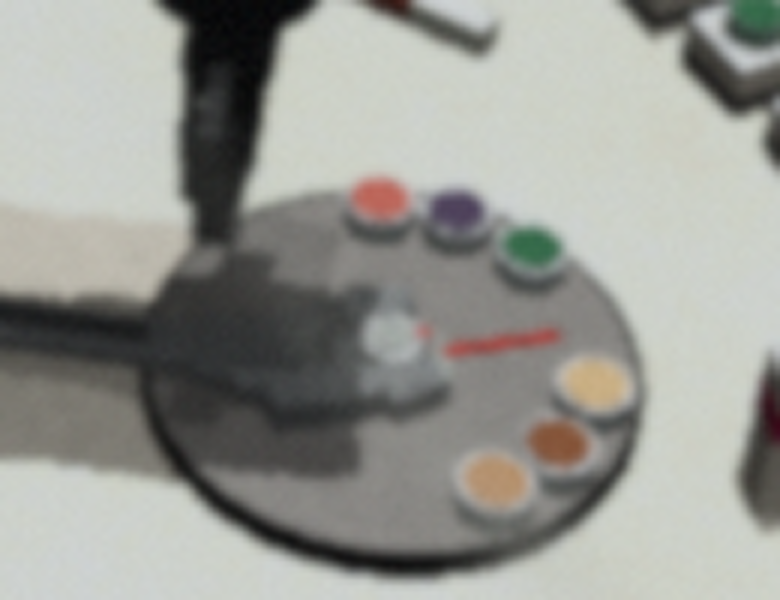

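View pics/s20.png

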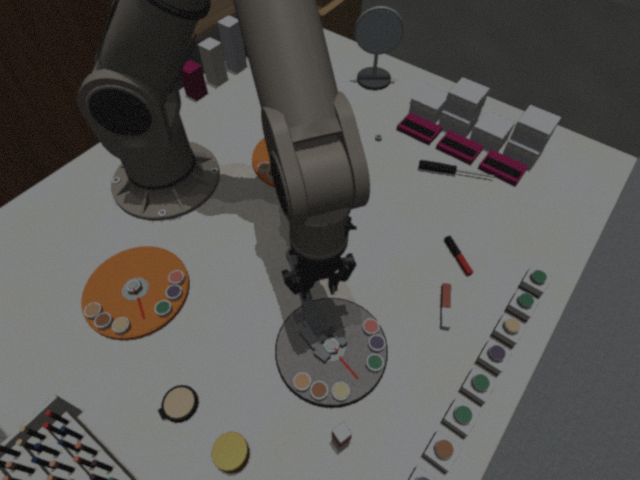

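```bash
python3 - <<'E'
from h import *
import json
p=json.load(open("pics/w20.json"))
W=lambda u,v,z:onplane(p,240+(u+.5)/5-.5,60+(v+.5)/5-.5,z,True)[:2]
ang=lambda d:np.degrees(np.arctan2(d[1],d[0]))
f0,f1=W(478,125,.032),W(580,375,.032);print("fixed",ang(f0-f1))
for z in(.030,.032):
    m0,m1=W(225,222,z),W(328,462,z);print("mov",ang(m0-m1))
    t=np.radians(-13.6);n=np.array([-np.sin(t),np.cos(t)])
    print("gap",(m0-f0)@n,(m1-f1)@n,"axis->fixed",(np.array([.6335,-.1177])-f0)@n,(np.array([.6335,-.1177])-f1)@n)
E
```

```text
fixed -13.921350413865417
mov -13.705142262642159
gap 0.030290580368566848 0.030174289811107594 axis->fixed 0.015373623661213245 0.01520229141749878
mov -13.705142262642205
gap 0.030146547159383752 0.0300297387776527 axis->fixed 0.015373623661213245 0.01520229141749878
```

>>> drive_tool(
  deltas=[
    [[0,0,-3],[0,0,0]],
    [[0,0,-3],[0,0,0]],
    [[0,0,0],[0,0,0]],
    [[0,0,0],[0,0,0]],
  ],
)

```text
time: 31.0
position: [0.5691, -0.0705, 0.1738]
tool_rot: [-179.9, -0.0, -36.1]
force: [-0.4, -0.5, -1.1]
width: 0.043
```

```bash
python3 -c "
from plant import *
s=get_state();print(s['time'],s['position'],s['force'])
print(finish_job())"
```

```text
31.0 [ 0.56914814 -0.07053817  0.17375077] [-0.4186383  -0.52040265 -1.13536927]
the job is handed in; nothing more can be done
None
```

The job is handed in at 31.0 s of the 72 s limit: the nut is tightened to the stripe, and the wrench is left lying snug on it with the gripper clear.

I laid the wrench flat on the grey stand with its fixed jaw touching the nut. I then rolled the worm closed in four fingertip strokes plus a short check stroke, until it stalled. After that I gripped the handle, turned the nut about 44.6° clockwise, let go and lifted off.

**Last checks (overhead wrist picture after letting go):**
- **Alignment:** the stand's stripe is at about -13.8° and the nut's mark at about -14.1° to -14.5°, with the mark within 0.1 mm of the stripe's line. My error is about 0.7°, so the nut could be up to about half a degree past or short.
- **Fit:** the jaw gap measures 30.0 to 30.3 mm, and the jaw faces are parallel to the nut's flats. No play showed while turning.
- **Other goods:** by eye, the ones visible in the last scene picture are where they were. The orange stand nearest the arm was partly hidden behind it.

**What did not go to plan:**
- **Pressing force:** it briefly went over the advised 15 N, to about 17 N on the worm, and the rub was about 11.5 N where the jaws tightened. I lifted off each time.
- **Wrench slip:** the wrench slid about 2 mm forward on the nut during the last strokes, until its mouth reached the nut's corner.
- **Scene camera:** just before the last 1.6° of turn it read the nut's mark about 4° past the stand's stripe. I trusted the close wrist views, where the mark is much sharper.

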